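# Hang the slide carrier in the notch of the rinse trough's drip rail

### The arm

A 6-joint arm with a two-finger parallel gripper is mounted at the origin on the work surface. World frame = base frame: x ahead of the robot, y to its left, z up, the work surface at z = 0. Lengths are in mm, angles in rad, forces in N, time in s.
With the tool pointing down it reaches from about 350 to 875 mm from the base axis. Payload 4.2 kg.
Tool frame: the origin (TCP) lies between the finger pads; the fingertips stand 17 mm ahead of it and the grasp point (between the pads) lies 2 mm behind it (nose_length is the distance from the TCP to the fingertips, in mm); z points along the fingers, y is the direction in which the jaws open and shut (so a half turn about z gives the same grasp; the last joint's range is limited). The gripper opens to 85 mm and grips with 20 to 120 N. Pads are 22 mm wide; open, the fingers measure 114 mm over their backs; the gripper's body (76 mm by 85 mm) begins 54 mm behind the grasp point. The pads swing forward as they close: fully open they stand 13 mm farther back than shut.
Start: joints at [-0.909, 0.385, 0.008, 0, -1.194, -0.259], TCP at [245.01, -574.951, 248.312] pointing down, gripper open.
Joint ranges: [-3.14, 3.14], [-1.21, 2.06], [-1.07, 1.41], [-3.16, 2.05], [-2.99, -0.16], [-3.1, 3.1]. Speed limits (rad/s): [2.79, 2.79, 3.14, 3.14, 3.14, 3.14].

### API

Orientations are given as a unit quaternion [x, y, z, w].
In Python, from bench import * gives the robot as it stands.
- The arm moves only by the tool jog_arm, never from a script. Its argument "increments" is a list of rows, each a list of 4 numbers: the shift along the tool's x, y, z in m, then the turn about the tool's z in degrees. A call has 1 to 10 rows; each row is the pose to reach, as a shift and turn from the pose measured when the call began, along the tool's axes at that moment; what a row does not reach only later rows make up. A row lasts 1/8 s, in which the tool goes at most 62.5 mm and 10.7 degrees, less where a joint would pass 70% of its speed; a pose out of reach is approached as far as the arm can. A call with a gripper value outside its range is refused whole. "hand" is the gripper's target within -1 to 1 (fully open at 1, half-way at 0, shut at -1), set as the call begins (left out, the last holds). The fingers move at their own pace and stop on an object; the grip force is fixed at half the most. Time passes only in rows, so rows that repeat a pose let the fingers close. It gives the time, the measured TCP pose, the force and the opening at its end, in the units of the state.
- read_state(): the state, without advancing time (a new reading comes with each control period).
- get_image(name): name is "scene" or "top" or "wrist"; returns the picture (420x560x3 uint8, red, green, blue); there is no depth.
- calibration(name): a dict with "fx", "fy", "cx", "cy" (pixels), "position" and "rotation" of the camera in the world; the wrist camera has in their place "hand_eye" (4x4, takes a point from camera to tool coordinates, whose origin is the TCP and whose axes are the flange's). Camera axes: x right, y up, looking along -z (the intrinsics and any distortion apply to the point x, -y, -z); pixel columns grow to the right and rows downward; lengths in mm; the calibration is good to about 2 mm. The wrist camera is an equidistant fisheye: a pixel r from the principal point sees the ray r / f radians off the axis. A picture is of the moment at which its call begins: read the wrist's pose just before it. calibration takes no time and is no camera call.
- job_done(): hands the job in, once; it reports no verdict.
The state is a dict: "clock": time; "joints": joint angles; "joint_vel": joint speeds; "joint_efforts": joint torques, N m; "position": TCP position; "ee_rot": TCP orientation; "contact_force": force on the tool from outside, world axes, zero at the start; "wrist_torque": the same for the moment, N m; "gripper_width": finger opening in mm.
Only numpy, scipy, OpenCV 4.12 (cv2) and the standard library are available. Lean on these libraries where they do the work, as an engineer would, in place of code of your own. Each camera call takes 0.05 s, during which the arm holds its last target.

### The job

Pick up the slide carrier by its grip tab, keep it upright, and set its hook gently over the drip rail on the trough's far wall, on the plain right-hand part of the rail, with the basket inside the trough. Then, pressing only lightly, work the hook along the rail to the left until you feel it drop into the notch, see that it is fully down and let go, leaving it hanging there. The glass chips easily, so do not knock or force the carrier against the trough, and leave everything else on the bench where it is.

Things in the scene. Friction and masses are not known exactly. Their poses are not given: they have to be found in the camera images.
- carrier: Slide carrier: steel basket of six glass slides, 48 mm (x) x 84 mm (y) x 34 mm tall, 0.2 to 0.4 kg. A strap 16 mm wide, 3 mm thick, rises up the middle of its +x side and turns over into a hook that opens downwards. Origin: centre of the basket's underside; z up, y along the basket, x from basket to hook. It starts upright on a black mat. Over 35 N against the trough chips it.
- carrier_grip (a point): Point on the carrier's upright steel grip tab, where to hold it. Tab: 16 mm wide (carrier y), 12 mm thick (carrier x), 42 mm tall, free on all sides, rising from the hook's bridge. The point lies 25 mm above the foot of the tab, 17 mm below its top, 128 mm above the carrier's underside. Axes as the carrier's.
- carrier_hook (a point): Underside of the hook's bridge, middle of its throat: this rests on the rail. It lies 31 mm straight below carrier_grip, 97 mm above the carrier's underside, 34.5 mm from the basket's middle in carrier +x. The throat is 15 mm wide (carrier x) between strap and hook leg; leg 3 mm thick, reaching 22 mm below this point; bridge 6 mm thick; all 16 mm wide (carrier y).
- carrier_basket (a point): Middle of the basket of slides, 16 mm above the carrier's underside; axes as the carrier's.
- trough: Open steel rinse trough fixed to the bench, 146 mm (x) x 360 mm (y) x 115 mm tall, walls 6 mm, floor 5 mm. Origin: centre of its underside; x points to the far long wall, y along the long walls to the left as the robot sees it, z up. On the far wall's top (middle at x = +70 mm) runs the black drip rail. With the hook in the rail's notch the basket hangs inside, its underside 24 mm above the bench.
- rail_start (a point): Where to set the hook down: point on the drip rail's top, mid-thickness, trough frame (+70, -80, +129) mm; trough's axes. Rail 8 mm thick, rigid, plain here for 30 mm left, 30 mm right. Farther left is one notch, 8 mm deep (floor 121 mm up), 20 mm wide at its floor, 26 mm at its rounded mouth; its middle is 50 to 160 mm left (+y) of this point, differs each time, not measured: feel for it.
- reagent_bottle: Bystander: amber reagent bottle, 60 mm across, 140 mm tall. Origin at the centre of its underside. To be left alone.
- beaker: Bystander: glass beaker, 68 mm across, 85 mm tall. Origin at the centre of its underside. To be left alone.
- staining_jar: Bystander: square open glass jar, 55 x 55 x 85 mm tall. Origin at the centre of its underside. To be left alone.
- slide_box: Bystander: flat grey slide box, 95 x 85 x 34 mm tall. Origin at the centre of its underside. To be left alone.
- mouse: Bystander: black computer mouse, about 75 x 62 x 33 mm. Origin at the centre of its underside. To be left alone.
- tweezers: Bystander: steel tweezers lying flat, about 120 mm long, 6 mm high. Origin at the centre of its underside. To be left alone.
Mind the look-alikes: they are no part of the job. What is shaped like the carrier but blue is not meant.

How it is judged:
By the outcome, as a careful person would: the job done as asked, in the order asked, and still so for the second after the job is handed in, with the robot touching nothing.
It also fails if it takes over 72 s, if anything falls off the work surface, if the arm or the gripper's body presses on something with over 40 N, if the wrist force passes 120 N, or if a joint passes its speed limit or range.

## Working session

There is one attempt and no reset: what is moved stays moved. The work goes in short steps, Python scripts to look and compute and a tool call to move; the robot and the scene stay as the last step left them, time stands still between calls to the robot, and variables do not carry over. Pictures are saved under pics/ and viewed, and the job is handed in when it is done.

Besides the shell and the picture viewer there is one more tool, called by a JSON object that holds its "method" and its "body". jog_arm: Moves the arm, as the interface text tells. Its arguments: {"type":"object","properties":{"increments":{"type":"array"},"hand":{"type":"number"}},"required":["increments"]}

```bash
ls; mkdir -p pics; python3 - <<'E'
from bench import *
import cv2
s=read_state(); print(s)
for n in ["scene","top","wrist"]:
    c=calibration(n); print(n,c)
    im=get_image(n); cv2.imwrite(f"pics/{n}0.png",im[:,:,::-1])
E
```

```text
pics
{'clock': 0.0, 'joints': array([-9.09408104e-01,  3.85558830e-01,  6.61150716e-03, -5.17076167e-04,
       -1.19401761e+00, -2.58622389e-01]), 'joint_vel': array([-0.00119901, -0.00023508,  0.00106783, -0.00112639, -0.00106295,
       -0.00176938]), 'joint_efforts': array([-1.38270592e-03, -3.92283690e+01,  1.88409519e+01,  4.18638870e+00,
       -4.48261257e-03,  2.43156143e-05]), 'position': array([ 244.79109638, -574.45800346,  247.21189859]), 'ee_rot': array([-1.99930910e-01,  9.79809368e-01,  1.07827122e-03, -2.66058817e-04]), 'contact_force': array([-0.06490028,  0.43233242, -0.33321127]), 'wrist_torque': array([ 0.02439343,  0.01708374, -0.02736456]), 'gripper_width': 85.23585801662071}
scene {'fx': 462.83414204571045, 'fy': 462.83414204571045, 'cx': 280.4403992204761, 'cy': 211.58019449903824, 'position': array([1409.92519656, -371.29170393,  710.94078758]), 'rotation': array([0.37310861, 0.28484498, 0.53114527, 0.70536374])}
top {'fx': 522.5407071125908, 'fy': 522.5407071125908, 'cx': 270.6837419233145, 'cy': 204.92815092611568, 'position': array([ 283.71246389, -147.62722329, 1613.06290762]), 'rotation': array([-0.0537463 ,  0.05047368,  0.70731086, -0.703047  ])}
wrist {'fx': 325.19226210127806, 'fy': 325.19226210127806, 'cx': 289.29991448407236, 'cy': 205.49466764280987, 'hand_eye': array([[-6.55505802e-04,  9.52246011e-01,  3.05331139e-01,
         7.84935623e+01],
       [ 9.99999692e-01,  7.56345673e-04, -2.11971666e-04,
        -5.67068457e-03],
       [-4.32785059e-04,  3.05330906e-01, -9.52246213e-01,
        -1.25707418e+02],
       [ 0.00000000e+00,  0.00000000e+00,  0.00000000e+00,
         1.00000000e+00]])}
```

View pics/scene0.png

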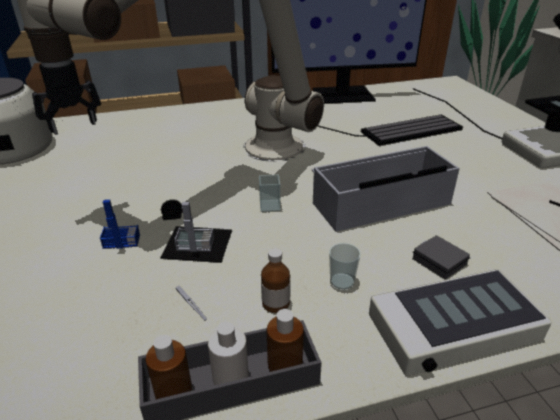

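View pics/top0.png

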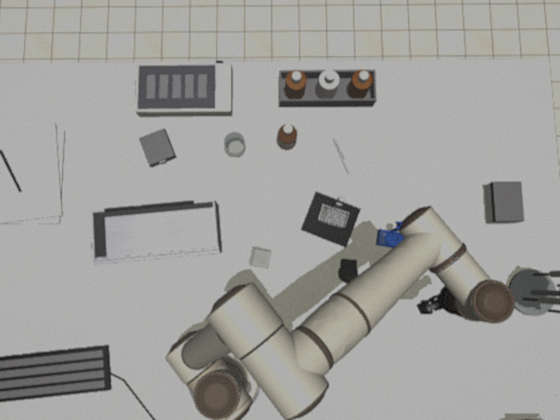

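View pics/wrist0.png

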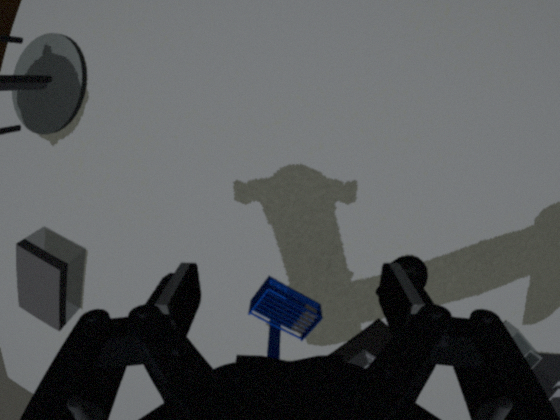

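The scene view shows the steel carrier on its black mat at about (195,238) and the blue look-alike at (120,235). The trough is at (385,185). In the top view the carrier is at (333,216), the blue one at (392,235) and the trough at (158,232). Next I'll enlarge these areas.

```bash
cat > h.py <<'E'
import numpy as np, cv2
from scipy.spatial.transform import Rotation as R
from bench import *
def ray(name,u,v):
    c=calibration(name)
    d=np.array([(u-c['cx'])/c['fx'],-(v-c['cy'])/c['fy'],-1.])
    return np.array(c['position']),R.from_quat(c['rotation']).apply(d)
def plane(name,u,v,z):
    p,d=ray(name,u,v); return p+d*(z-p[2])/d[2]
def proj(name,P):
    c=calibration(name)
    q=R.from_quat(c['rotation']).inv().apply(np.atleast_2d(P)-c['position'])
    return np.c_[c['cx']-c['fx']*q[:,0]/q[:,2], c['cy']+c['fy']*q[:,1]/q[:,2]]
def tri(n1,u1,n2,u2):
    p,d=ray(n1,*u1);q,e=ray(n2,*u2)
    A=np.c_[d,-e]; t=np.linalg.lstsq(A,q-p,rcond=None)[0]
    a=p+d*t[0];b=q+e*t[1]; return (a+b)/2,np.linalg.norm(a-b)
def wray(u,v,pos,quat):
    c=calibration('wrist'); x=(u-c['cx']);y=(v-c['cy']);r=np.hypot(x,y);th=r/c['fx']
    d=np.array([np.sin(th)*x/max(r,1e-9),-np.sin(th)*y/max(r,1e-9),-np.cos(th)])
    H=c['hand_eye'];Q=R.from_quat(quat)
    return np.array(pos)+Q.apply(H[:3,3]),Q.apply(H[:3,:3]@d)
def wplane(u,v,pos,quat,z):
    p,d=wray(u,v,pos,quat); return p+d*(z-p[2])/d[2]
def wproj(P,pos,quat):
    c=calibration('wrist');H=c['hand_eye'];Q=R.from_quat(quat)
    t=Q.inv().apply(np.atleast_2d(P)-pos); q=(t-H[:3,3])@H[:3,:3]
    s=np.hypot(q[:,0],q[:,1]);th=np.arctan2(s,-q[:,2])
    return np.c_[c['cx']+c['fx']*th*q[:,0]/s,c['cy']-c['fx']*th*q[:,1]/s]
def crop(src,dst,x0,y0,x1,y1,k):
    im=cv2.imread(src)[y0:y1,x0:x1]; cv2.imwrite(dst,cv2.resize(im,None,fx=k,fy=k,interpolation=cv2.INTER_CUBIC))
E
python3 - <<'E'
from h import *
crop('pics/scene0.png','pics/sA.png',90,180,250,280,5)
crop('pics/top0.png','pics/tA.png',290,170,420,265,6)
crop('pics/top0.png','pics/tB.png',80,190,230,275,5)
crop('pics/scene0.png','pics/sB.png',305,140,465,230,5)
for n,u in [('trough',(158,232)),('carr',(333,216)),('blue',(392,235))]: print(n,plane('top',*u,0))
E
```

```text
trough [440.83100363 209.02367558   0.        ]
carr [ 487.3946026  -334.38016711    0.        ]
blue [ 427.06770049 -515.25238584    0.        ]
```

View pics/sA.png

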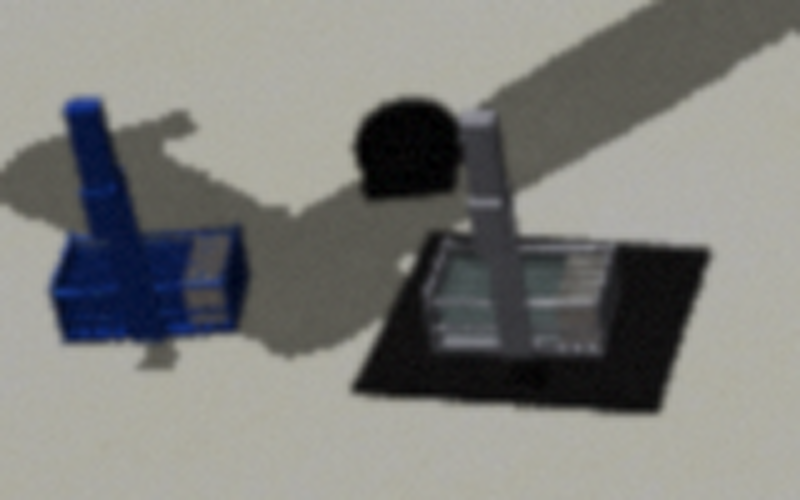

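View pics/tA.png

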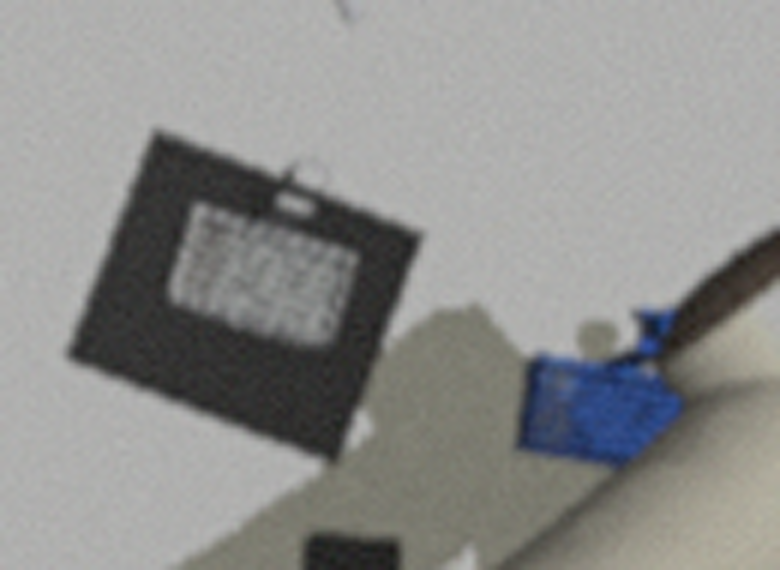

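View pics/tB.png

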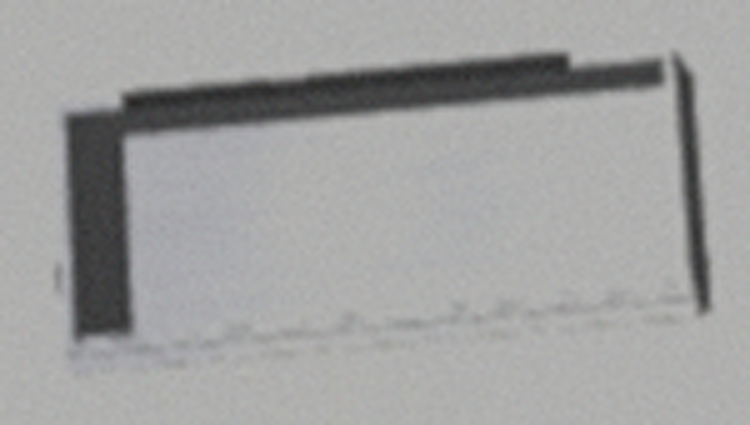

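View pics/sB.png

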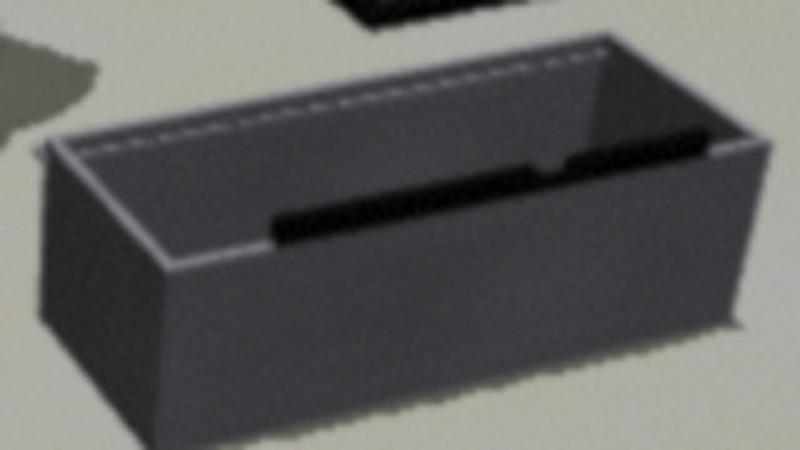

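The crops separate the two. The grey steel carrier is on the black mat, with its tab top at scene (185.5,203). The blue one at scene (118,235) is the look-alike and fits only in shape. The notch shows as a gap in the black rail near scene (415,173). Next I'll measure the trough corners and the carrier.

```bash
python3 - <<'E'
from h import *
S=lambda x,y:(305+x/5-.4,140+y/5-.4)
T=lambda x,y:(80+x/5-.4,190+y/5-.4)
sc={'far-':S(165,268),'far+':S(768,147),'near-':S(48,147),'near+':S(610,35)}
tp={'far-':T(675,55),'far+':T(65,112),'near-':T(706,312),'near+':T(73,372)}
for k in sc:
    print(k,'scene',plane('scene',*sc[k],115).round(1),'top',plane('top',*tp[k],115).round(1),'tri',tri('scene',sc[k],'top',tp[k]))
for k in ['far-','far+','near-']:
    pass
print('far- base',plane('scene',*S(158,448),0).round(1), 'far+ base',plane('scene',*S(737,325),0).round(1))
# rail top ends and notch (outer edge x=74, z=129)
for n,u in [('rail-',S(275,215)),('notchL',S(535,163)),('notchR',S(568,155)),('rail+',S(706,127))]: print(n,plane('scene',*u,129).round(1))
print('rail top', plane('top',*T(568,53),129).round(1),plane('top',*T(122,92),129).round(1))
# carrier
A=lambda x,y:(90+x/5-.4,180+y/5-.4)
B=lambda x,y:(290+x/6-.42,170+y/6-.42)
print('tab top scene z145',plane('scene',*A(478,117),145))
print('tab top topcam z145',plane('top',*B(297,203),145), tri('scene',A(478,117),'top',B(297,203)))
for u in [(197,200),(360,248),(325,350),(170,305)]: print('basket rim z34',plane('top',*B(*u),34).round(1))
for u in [(157,130),(422,235),(335,462),(68,355)]: print('mat',plane('top',*B(*u),0).round(1))
E
```

```text
far- scene [521.5  23.1 115. ] top [520.1  21.5 115. ] tri (array([520.53008399,  22.47088456, 114.38876503]), np.float64(1.973868749716371))
far+ scene [497.8 375.1 115. ] top [488.9 374.8 115. ] tri (array([490.65309424, 378.49884017, 110.18632273]), np.float64(4.224247184430576))
near- scene [389.7   8.9 115. ] top [371.1   2.2 115. ] tri (array([373.36484157,   8.76454045, 105.77777936]), np.float64(11.723130093205093))
near+ scene [354.9 365.3 115. ] top [339.1 363.6 115. ] tri (array([341.13656318, 370.24550946, 106.92693097]), np.float64(8.168685097831627))
far- base [514.8  29.7   0. ] far+ base [496.8 383.5   0. ]
rail- [511.2  84.5 129. ]
notchL [500.4 233.7 129. ]
notchR [497.6 254.2 129. ]
rail+ [491.1 339.  129. ]
rail top [519.5  81.5 129. ] [498.4 337.6 129. ]
tab top scene z145 [ 508.67165623 -341.31056896  145.        ]
tab top topcam z145 [ 504.99290119 -335.68265835  145.        ] (array([ 505.17017527, -338.62239339,  142.34591607]), np.float64(5.185385061550671))
basket rim z34 [ 523.6 -299.1   34. ]
basket rim z34 [ 498.4 -381.3   34. ]
basket rim z34 [ 446.5 -362.2   34. ]
basket rim z34 [ 469.9 -284.3   34. ]
mat [ 565.9 -282.2    0. ]
mat [ 509.6 -418.7    0. ]
mat [ 392.2 -370.4    0. ]
mat [ 448.2 -234.1    0. ]
```

{"method": "jog_arm", "body": {"increments": [[-0.03,0.01,0,-4],[-0.08,0.026,0,-12],[-0.13,0.042,0,-20],[-0.18,0.058,0,-28],[-0.23,0.074,0,-36],[-0.28,0.09,0,-43],[-0.32,0.102,0,-48],[-0.34,0.109,0,-50],[-0.34,0.109,0,-50],[-0.34,0.109,0,-50]], "hand": 1}}

```text
clock: 1.4
position: [514.2, -341.6, 247.5]
ee_rot: [-0.595, 0.804, 0.001, -0.0]
contact_force: [-0.1, 0.1, -0.2]
gripper_width: 85.1
```

```bash
python3 - <<'E'
from h import *
s=read_state(); print(s['clock'],s['position'],s['ee_rot'],s['contact_force'],s['joints'])
np.savez('w1.npz',p=s['position'],q=s['ee_rot'])
im=get_image('wrist'); cv2.imwrite("pics/w1.png",im[:,:,::-1])
im=get_image('top'); cv2.imwrite("pics/t1.png",im[:,:,::-1])
crop('pics/w1.png','pics/w1c.png',200,130,360,250,5)
E
```

```text
1.4 [ 514.21403712 -341.56479069  247.45904437] [-5.94811808e-01  8.03864241e-01  1.09073129e-03 -7.33151474e-05] [-0.10720739  0.11843284 -0.24563586] [-0.3250127   0.37323618 -0.01140235 -0.0012151  -1.18803149  0.02873518]
```

View pics/w1.png

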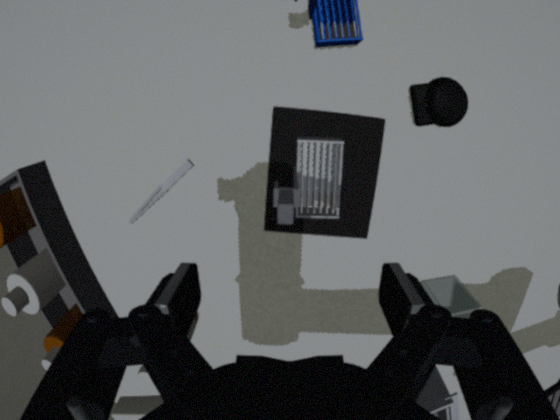

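View pics/w1c.png

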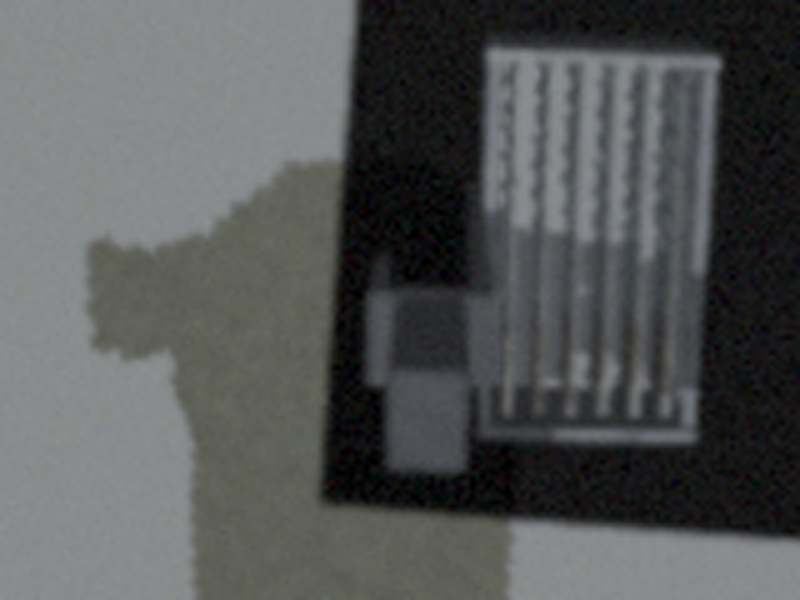

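The wrist view shows the steel carrier on its mat. The tab top is at about (285,214) and the basket spans (297–344, 138–218). The blue look-alike is well away, at (335,20).

```bash
python3 - <<'E'
from h import *
w=np.load('w1.npz');p,q=w['p'],w['q']
W=lambda x,y:(200+x/5-.4,130+y/5-.4)
P=[wplane(*W(*u),p,q,146) for u in [(387,372),(467,372),(467,472),(387,472)]]
for a in P: print(a.round(1))
c=np.mean(P,0); print('tab top',c, 'sizes',np.linalg.norm(P[1]-P[0]),np.linalg.norm(P[3]-P[0]))
Bk=[wplane(*W(*u),p,q,35) for u in [(487,50),(720,60),(697,440),(480,432)]]
for a in Bk: print(a.round(1))
d=(Bk[0]+Bk[1]-Bk[2]-Bk[3]);print('rim yaw of -y axis',np.degrees(np.arctan2(d[1],d[0])),'centre',np.mean(Bk,0), np.linalg.norm(Bk[1]-Bk[0]),np.linalg.norm(Bk[3]-Bk[0]))
d=(P[0]+P[1]-P[2]-P[3]);print('tab yaw',np.degrees(np.arctan2(d[1],d[0])))
Rm=R.from_quat(q).as_matrix();print(Rm.round(4)); print('yaw y',np.degrees(np.arctan2(Rm[1,1],Rm[0,1])))
print('shift tool',Rm.T@(np.array([c[0],c[1],128])-p))
print(proj('top',[c]), proj('scene',[c]))
E
```

```text
[ 520.5 -350.3  146. ]
[ 509.3 -346.9  146. ]
[ 513.8 -331.8  146. ]
[ 525.3 -335.3  146. ]
tab top [ 517.24176998 -341.08626981  146.        ] sizes 11.72439536935839 15.702939322846184
[ 493.8 -378.7   35. ]
[ 447.4 -362.9   35. ]
[ 473.7 -282.5   35. ]
[ 519.4 -298.6   35. ]
rim yaw of -y axis -107.92451985174695 centre [ 483.5867939  -330.69145753   35.        ] 49.01064341938131 84.11650891456124
tab yaw -107.28412859554071
[[-0.2924 -0.9563 -0.0014]
 [-0.9563  0.2924  0.0017]
 [-0.0012  0.0018 -1.    ]]
yaw y 162.99854781058949
shift tool [ -1.2019856   -2.97539293 119.45527069]
[[340.91925021 199.0860442 ]] [[185.66573647 204.60921481]]
```

{"method": "jog_arm", "body": {"increments": [[-0.001,-0.003,0.03,0.6],[-0.001,-0.003,0.06,0.6],[-0.001,-0.003,0.09,0.6],[-0.001,-0.003,0.11,0.6],[-0.001,-0.003,0.12,0.6],[-0.001,-0.003,0.12,0.6],[-0.001,-0.003,0.12,0.6]]}}

```text
clock: 2.38
position: [517.6, -342.1, 128.8]
ee_rot: [-0.59, 0.807, -0.0, 0.0]
contact_force: [-0.6, -0.5, 0.9]
gripper_width: 85.5
```

```bash
python3 - <<'E'
from h import *
s=read_state(); print(s['clock'],s['position'],s['ee_rot'],s['contact_force'])
im=get_image('wrist'); cv2.imwrite("pics/w2.png",im[:,:,::-1])
E
```

```text
2.375 [ 517.5518181  -342.13714987  128.79437198] [-5.90314841e-01  8.07172935e-01 -9.02577704e-06  4.91580103e-04] [-0.57714152 -0.45412152  0.90778569]
```

View pics/w2.png

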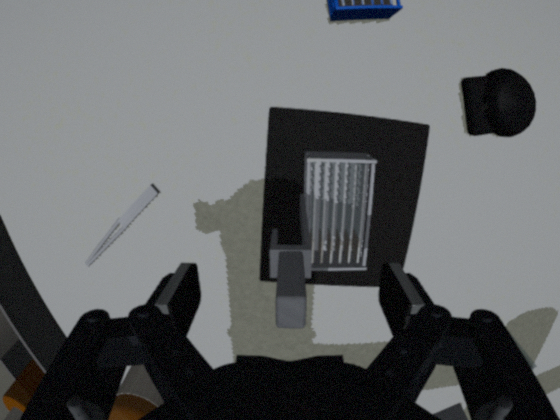

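The tab at (291,305) is centred between the fingers, which are at u≈190 and 390. Closing now.

{"method": "jog_arm", "body": {"increments": [[0,0,0.001,0],[0,0,0.001,0],[0,0,0.001,0],[0,0,0.001,0],[0,0,0.001,0],[0,0,0.001,0],[0,0,0.001,0],[0,0,0.001,0]], "hand": -1}}

```text
clock: 3.42
position: [517.7, -342.1, 128.0]
ee_rot: [-0.59, 0.807, -0.0, 0.001]
contact_force: [0.5, 0.1, 2.2]
gripper_width: 11.4
```

{"method": "jog_arm", "body": {"increments": [[0,0,-0.005,0],[0,0,-0.02,0],[0,0,-0.045,0],[0,0,-0.075,0],[0,0,-0.105,0],[0,0,-0.135,0],[0,0,-0.16,0],[0,0,-0.175,0],[0,0,-0.18,0],[0,0,-0.18,0]]}}

```text
clock: 4.68
position: [517.3, -342.0, 307.5]
ee_rot: [-0.59, 0.807, 0.0, 0.001]
contact_force: [0.6, 0.6, -3.4]
gripper_width: 10.9
```

```bash
python3 - <<'E'
from h import *
s=read_state(); print(s['clock'],s['position'],s['ee_rot'],s['contact_force'],s['wrist_torque'],s['gripper_width'])
np.savez('w3.npz',p=s['position'],q=s['ee_rot'])
im=get_image('wrist'); cv2.imwrite("pics/w3.png",im[:,:,::-1])
im=get_image('scene'); cv2.imwrite("pics/s3.png",im[:,:,::-1])
Rm=R.from_quat(s['ee_rot']).as_matrix();print(Rm.round(4))
E
```

```text
4.675 [ 517.26137989 -342.00647105  307.46227818] [-5.90330522e-01  8.07161398e-01  2.79659327e-04  5.23365873e-04] [ 0.64109572  0.60812801 -3.35980919] [-0.00737012 -0.05577386  0.0215289 ] 10.89469535916665
[[-3.03e-01 -9.53e-01  5.00e-04]
 [-9.53e-01  3.03e-01  1.10e-03]
 [-1.20e-03 -2.00e-04 -1.00e+00]]
```

View pics/w3.png

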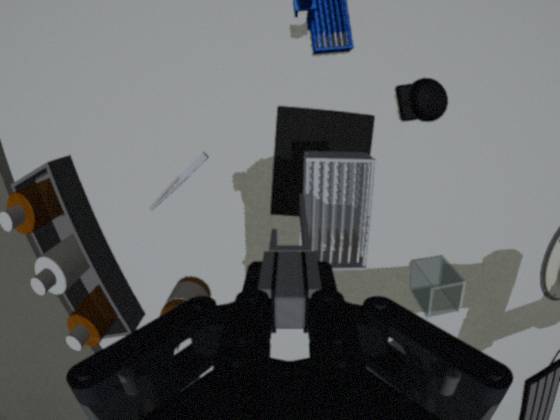

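View pics/s3.png

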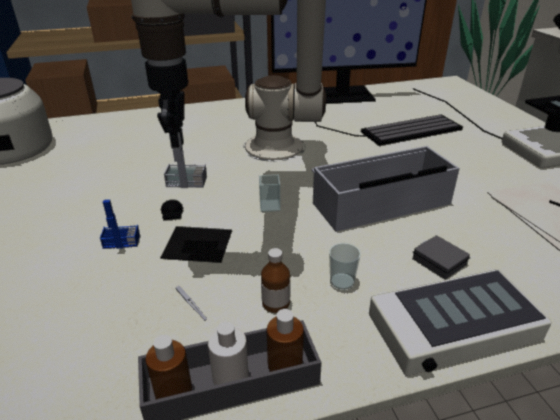

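The carrier is held upright (basket unchanged in the wrist view at (303–375, 152–270)) and weighs about 3.4 N. The mat is empty and nothing else moved. I'll carry it to a hover near the trough's right-hand end and measure the rail with the wrist camera.

{"method": "jog_arm", "body": {"increments": [[-0.015,0.009,0,-1.1],[-0.048,0.028,0,-3.6],[-0.085,0.05,0,-6.4],[-0.125,0.073,0,-9.4],[-0.165,0.097,0,-12.4],[-0.205,0.12,0,-15.4],[-0.245,0.143,0,-18.4],[-0.28,0.164,0,-21],[-0.298,0.174,0,-22.4],[-0.303,0.177,0,-22.6]]}}

```text
clock: 6.02
position: [439.2, 1.7, 307.1]
ee_rot: [0.738, -0.675, -0.001, -0.0]
contact_force: [-0.3, -0.6, -1.9]
gripper_width: 11.3
```

{"method": "jog_arm", "body": {"increments": [[0,0,0,0],[0,0,0,0]]}}

```text
clock: 6.28
position: [439.1, 1.2, 307.0]
ee_rot: [0.738, -0.675, -0.001, 0.0]
contact_force: [0.5, 0.1, -2.3]
gripper_width: 11.1
```

```bash
python3 - <<'E'
from h import *
s=read_state(); print(s['clock'],s['position'],s['ee_rot'],s['contact_force'],s['wrist_torque'],s['joint_vel'].round(3))
np.savez('w4.npz',p=s['position'],q=s['ee_rot'])
im=get_image('wrist'); cv2.imwrite("pics/w4.png",im[:,:,::-1])
Rm=R.from_quat(s['ee_rot']).as_matrix();print(Rm.round(4))
E
```

```text
6.275 [439.06278529   1.23577655 306.95460449] [ 7.37799024e-01 -6.75019503e-01 -1.12659037e-03  3.06126716e-05] [ 0.48555312  0.06533212 -2.31832154] [ 0.00330126 -0.04969951 -0.01449447] [-0.006  0.005  0.005  0.002 -0.    -0.002]
[[ 0.0887 -0.9961 -0.0017]
 [-0.9961 -0.0887  0.0015]
 [-0.0016  0.0016 -1.    ]]
```

View pics/w4.png

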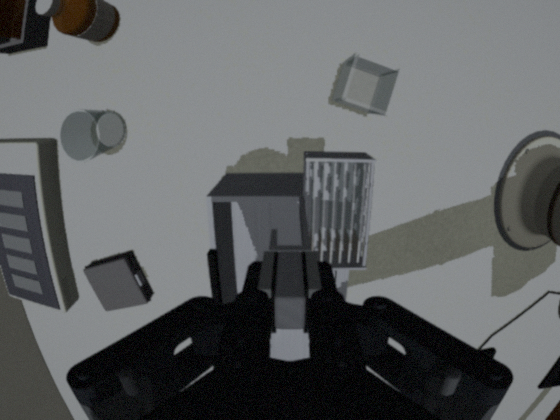

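```bash
python3 - <<'E'
from h import *
crop('pics/w4.png','pics/w4c.png',195,165,315,305,6)
im=cv2.imread('pics/w4c.png'); im=cv2.convertScaleAbs(im,alpha=2.0,beta=10); cv2.imwrite('pics/w4d.png',cv2.resize(im,None,fx=.9,fy=.7))
cv2.imwrite('pics/w4c.png',cv2.convertScaleAbs(cv2.resize(cv2.imread('pics/w4.png')[165:285,195:315],None,fx=5,fy=5,interpolation=cv2.INTER_CUBIC),alpha=2.2))
E
```

```text
(no output)
```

View pics/w4c.png

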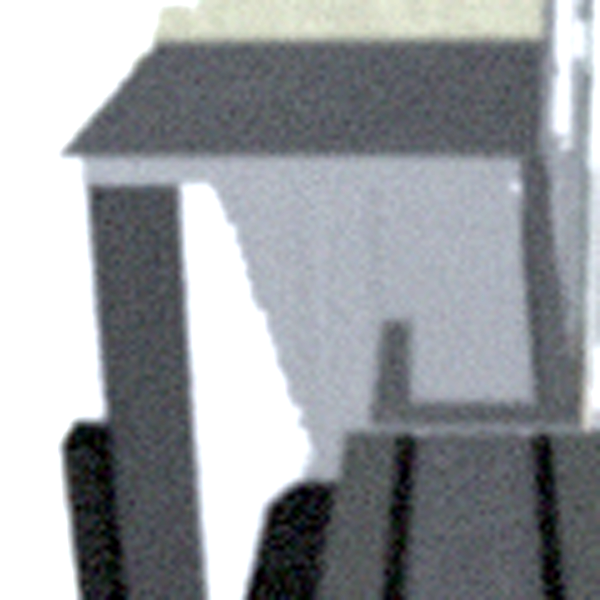

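```bash
python3 - <<'E'
from h import *
w=np.load('w4.npz');p,q=w['p'],w['q']
W=lambda x,y:(195+x/5-.4,165+y/5-.4)
f=lambda u,z:wplane(*W(*u),p,q,z).round(1)
print('outer far-',f((65,155),115)); print('inner far-',f((90,186),115)); print('near- inner',f((520,180),115)); print('near- z115 155',f((520,155),115))
print('rail L edge z129',f((66,445),129),f((81,600),129))
print('rail end z115',f((72,422),115),f((105,422),115))
print('wall inner top z115',f((106,430),115),f((119,520),115),f((127,600),115))
g=cv2.imread('pics/w4.png',0)
for v in range(250,300,5): print(v,g[v,200:240])
E
```

```text
outer far- [521.8  21.8 115. ]
inner far- [516.3  28.1 115. ]
near- inner [427.4  19.  115. ]
near- z115 155 [427.9  13.7 115. ]
rail L edge z129 [518.3  81.6 129. ] [515.6 120.3 129. ]
rail end z115 [520.1  83.  115. ] [512.6  82.2 115. ]
wall inner top z115 [512.4  84.2 115. ] [509.5 106.6 115. ] [507.8 127.9 115. ]
250 [141 141 140 140 140 141 142 137 117  69  25  12  15  15  19  23  20  30
  31  33  31  31  34  40  36  34  34  37  36  36  38  43  38  70 107 125
 129 129 132 132]
255 [140 141 140 141 141 138 119  73  27  19  23  19  13  14   0   0   6  21
  31  33  35  31  34  39  34  37  37  36  35  40  36  38  38  56  94 121
 129 129 132 128]
260 [141 140 140 138 139 139 131  94  48  18  11  16   9  18   1   0   5  10
  27  36  34  33  31  34  33  37  35  34  31  36  40  40  38  47  78 112
 123 130 131 131]
265 [140 141 141 142 139 138 137 112  77  34  22  20   7  18   8   7   6  12
  26  33  31  22  39  34  36  35  37  33  39  34  35  37  31  42  66 103
 124 131 131 131]
270 [141 138 141 141 140 139 139 136 107  59  18  15  18  16  11  23   5   1
   9  25  34  37  31  36  35  3
[... 199 characters left out ...]
35  45  71
 107 125 132 128]
280 [143 140 142 139 143 140 141 138 136 118  65  25  20  12  19  12   9  11
  14  20  26  33  30  33  31  36  35  34  35  38  35  33  35  36  43  62
  97 124 133 133]
285 [140 141 140 141 141 140 141 140 140 132  91  40   7  15  13   8   9   9
   4   8  20  26  33  30  40  30  36  31  34  27  34  34  35  38  40  43
  79 119 132 133]
290 [142 140 141 139 140 140 140 139 140 140 128  82  32  25   8  17  15  13
  10   1   3  21  32  40  35  32  35  32  38  35  35  36  35  37  40  34
  62 103 126 130]
295 [118 118 122 121 124 125 130 130 135 135 134 107  63  22  16  14  16  18
   4   8   0  17  34  37  30  29  32  31  28  36  34  37  33  35  36  23
  26  18   8   5]
```

```bash
python3 - <<'E'
from h import *
w=np.load('w4.npz');p,q=w['p'],w['q']
g=cv2.GaussianBlur(cv2.imread('pics/w4.png',0).astype(np.float32),(1,3),0)
o=[];i=[]
for v in range(258,293):
    r=g[v]
    for u in range(200,225):
        if r[u]>75>=r[u+1]: o.append(wplane(u+(r[u]-75)/(r[u]-r[u+1]),v,p,q,129)); break
    for u in range(212,235):
        if r[u]<22<=r[u+1] and r[u+2]>22: i.append(wplane(u+(22-r[u])/(r[u+1]-r[u]),v,p,q,115)); break
for n,a in(('outer129',np.array(o)),('inner115',np.array(i))):
    k,b=np.polyfit(a[:,1],a[:,0],1); print(n,len(a),'yaw',np.degrees(np.arctan(-k)),'x at y=85,120',k*85+b,k*120+b, a[:,1].min(),a[:,1].max())
# inner wall face (z115, x=67): between corner and rail
a=[]
for v in range(203,246):
    r=g[v]
    for u in range(203,225):
        if r[u]>85>=r[u+1]: a.append(wplane(u+(r[u]-85)/(r[u]-r[u+1]),v,p,q,115)); break
a=np.array(a);k,b=np.polyfit(a[:,1],a[:,0],1);print('wall edge inner',len(a),np.degrees(np.arctan(-k)),k*30+b,k*85+b,a[:,1].min(),a[:,1].max())
E
```

```text
outer129 35 yaw 4.88875159502075 x at y=85,120 519.1164247960655 516.1227879785164 86.98037709569869 130.18797534935038
inner115 35 yaw 5.21111411115142 x at y=85,120 511.5304037583223 508.33830865858545 93.15854013740119 138.1432889736367
wall edge inner 43 4.85168007867098 516.9867710428148 512.3183290785922 29.441568139485952 77.35498839038911
```

{"method": "jog_arm", "body": {"increments": [[-0.015,-0.011,0,0],[-0.04,-0.03,0,0],[-0.068,-0.05,0,0],[-0.093,-0.069,0,0],[-0.108,-0.08,0,0],[-0.113,-0.0835,0,0],[-0.113,-0.0835,0,0],[-0.113,-0.0835,0,0]]}}

```text
clock: 7.32
position: [511.9, 120.4, 307.2]
ee_rot: [0.737, -0.675, -0.001, 0.0]
contact_force: [0.5, -0.5, -2.3]
gripper_width: 11.4
```

```bash
python3 - <<'E'
from h import *
s=read_state(); print(s['clock'],s['position'],s['ee_rot'],s['contact_force'],s['wrist_torque'])
np.savez('w5.npz',p=s['position'],q=s['ee_rot'])
im=get_image('wrist'); cv2.imwrite("pics/w5.png",im[:,:,::-1])
im=get_image('scene'); cv2.imwrite("pics/s5.png",im[:,:,::-1])
crop('pics/s5.png','pics/s5c.png',300,60,470,240,4)
Rm=R.from_quat(s['ee_rot']).as_matrix();print(Rm.round(4))
print('to target', Rm.T@(np.array([512.2,121.3,190])-s['position']))
E
```

```text
7.325 [511.94462121 120.36038102 307.20271291] [ 7.37464563e-01 -6.75384917e-01 -1.10708647e-03  8.33112618e-05] [ 0.46031213 -0.46924315 -2.33789873] [-0.02192795 -0.10445007  0.00846512]
[[ 0.0877 -0.9961 -0.0017]
 [-0.9961 -0.0877  0.0014]
 [-0.0015  0.0016 -1.    ]]
to target [ -0.73541011  -0.52647743 117.20326791]
```

View pics/w5.png

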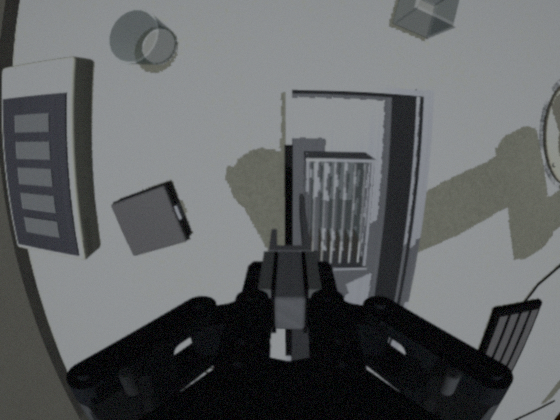

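View pics/s5c.png

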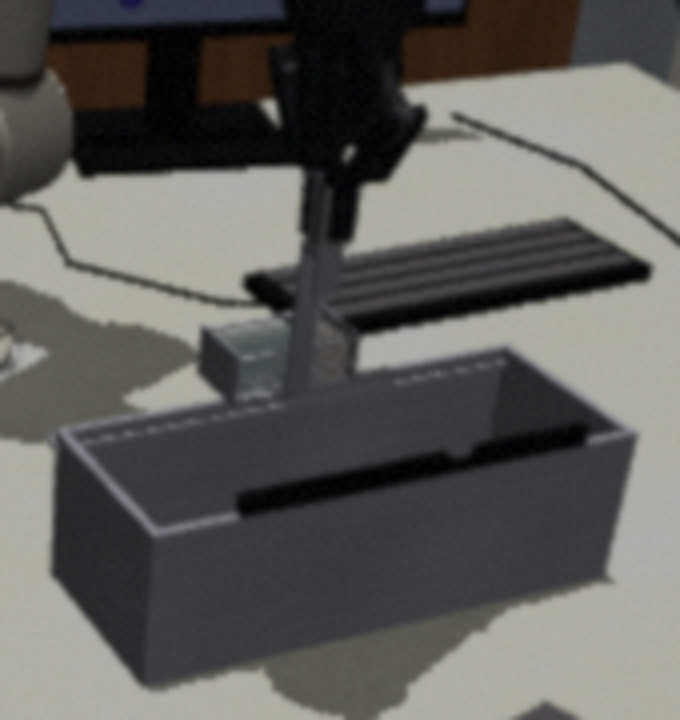

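The wrist view shows the rail running directly below the tab line (u≈285–292, rows 145–250), with the basket over the trough interior. I'll refit the rail line here before lowering.

```bash
python3 - <<'E'
from h import *
w=np.load('w5.npz');p,q=w['p'],w['q']
g=cv2.imread('pics/w5.png',0).astype(np.float32)
for v in (110,130,150,165,180,200,220): print(v,g[v,276:308].astype(int))
o=[];
for v in range(150,225):
    r=g[v]
    for u in range(278,292):
        if r[u]>60>=r[u+1]: o.append(wplane(u+(r[u]-60)/(r[u]-r[u+1]),v,p,q,129)); break
a=np.array(o);k,b=np.polyfit(a[:,1],a[:,0],1);print(len(a),'yaw',np.degrees(np.arctan(-k)),'outer x at 85,121',k*85+b,k*121+b,a[:,1].min(),a[:,1].max())
print(wplane(285,91,p,q,115),wplane(292,97,p,q,115), wplane(286,147,p,q,115))
c=cv2.imread('pics/w5.png')[85:265,260:400]; cv2.imwrite('pics/w5c.png',cv2.convertScaleAbs(cv2.resize(c,None,fx=3.3,fy=3.3,interpolation=cv2.INTER_CUBIC),alpha=2))
E
```

```text
110 [145 144 144 144 134 113 104 102 108 123 139 146 145 146 145 145 144 146
 147 148 146 146 147 146 143 146 144 145 143 147 144 145]
130 [146 145 145 142 132 112 102 101 110 120 139 146 145 144 143 146 143 144
 145 145 146 145 146 145 147 146 144 146 145 145 147 144]
150 [135 137 138 136 124 109 100  93  70  44  28  22  29  32  27  33  50  77
  84  85  87  86  84  84  83  84  87  84  80  77  78  80]
165 [102  99 100 100  98  96  97  88  67  37  16  20  20  27  24  30  51  79
  86  83  84  85  83  88  86  84  85  77  71  80 114 132]
180 [102 101 100 101 100 100  98  94  66  29  13   3   0   4  19  18  47  76
  85  86  89  88  89  83  82  84  82  74  72  88 112 128]
200 [ 98  97  99 100 104 102 101  97  79  42  19   4   6  19   8  19  47  77
  84  83  85  84  75  63  45  45  45  44  54  72  83  81]
220 [ 99 102 100 101 101  98 100  99  80  39  11   8  12   4   6  22  51  78
  87  86  86  86  84  72  49  42  46  44  47  48  56  68]
75 yaw 4.943156518913231 outer x at 85,121 519.2624862955278 516.1488804877364 85.63675517334082 159.58563458629112
[523.43453374  29.82883876 115.        ] [516.23880854  35.09533059 115.        ] [517.7677678   84.52471144 115.        ]
```

View pics/w5c.png

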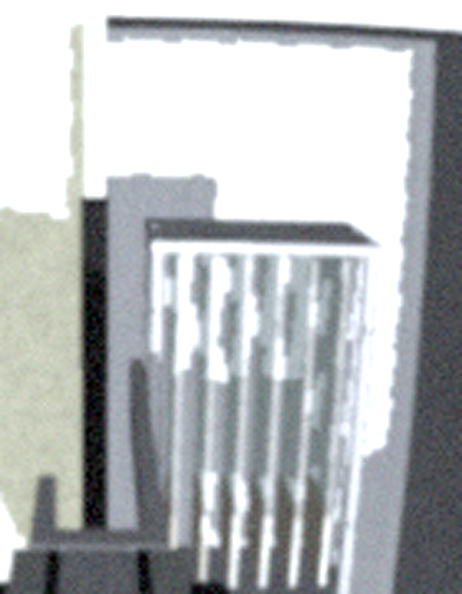

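```bash
python3 - <<'E'
from h import *
w=np.load('w5.npz');p,q=w['p'],w['q'];Rm=R.from_quat(q).as_matrix()
g=cv2.imread('pics/w5.png',0)
for v in (244,247,249,251,254,258): print(v,g[v,256:326])
c=cv2.imread('pics/w5.png')[215:345,225:355]; cv2.imwrite('pics/w5d.png',cv2.convertScaleAbs(cv2.resize(c,None,fx=4.5,fy=4.5,interpolation=cv2.INTER_CUBIC),alpha=3))
E
```

```text
244 [145 146 145 145 145 146 144 138 122 102  98  98  92  80  53  50  47  50
  45  48  58  73  91  90  92  97  97  92  74  45  25  21  26  23  21  31
  50  73  78  82  82  78  80  79  73  67  50  45  43  49  48  47  44  43
  57  76 108 108  94  89  85  73  61  45  81 119 134 121  99  85]
247 [145 145 145 146 145 144 146 146 140 127 118 108  90  67  50  46  49  44
  49  42  45  45  47  43  49  44  40  44  45  46  47  44  46  46  45  44
  45  47  41  47  44  43  47  48  42  48  44  45  47  46  42  47  52  49
  58  83 110 105  96  84  82  70  58  50  74 112 135 139 137 118]
249 [146 144 144 145 145 145 143 145 144 143 136 120  92  71  57  56  54  58
  51  52  48  50  55  52  57  56  53  51  55  54  51  52  54  54  52  56
  48  50  51  51  49  51  56  53  52  55  56  49  55  54  55  53  54  51
  61  84 108 102  85  79  75  70  55  55  74 112 128 126 128 120]
251 [147 145 144 146 148 144 141 128 106 101  94  87  76  61  56  56  55  58
  47  45  49  50  61  64  58  55  56  54  59  58  58  59  57  58  54  60
  58  59  58  60  56  60  63  65  67  55  42  46  44  47  55  52  54  56
  59  66  75  68  47  48  46  52  51  47  81 106 102  83  64  63]
254 [145 144 145 143 148 145 138 108  67  50  44  41  45  44  38  44  41  38
  28   0   0  20  28  43  43  43  45  50  46  35  40  46  42  46  47  44
  47  47  39  48  44  43  40  41  40  26   3   0   6  33  36  36  40  44
  39  41  44  39  40  39  47  48  39  54  83 107  96  69  52  49]
258 [148 146 146 145 144 142 118  81  47  38  45  39  43  45  36  46  39  27
  16   3   0  22  36  44  44  47  48  46  49  45  48  41  46  44  47  44
  44  43  49  41  47  47  42  38  41  31   9   0   3  27  35  38  39  43
  45  45  40  41  41  41  44  43  49  54  87 105  89  57  49  46]
```

View pics/w5d.png

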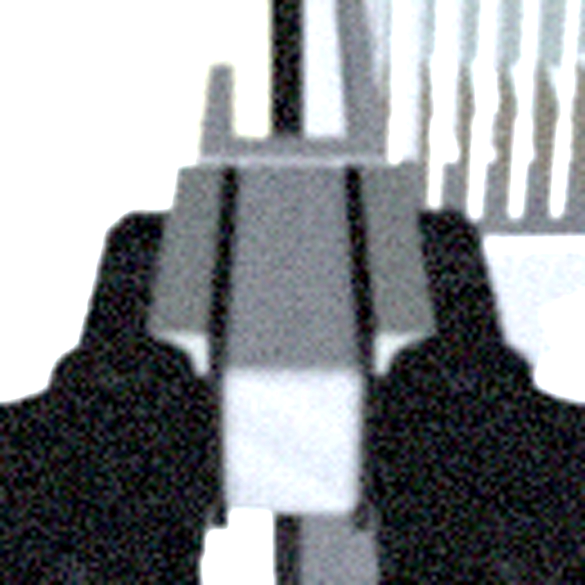

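The hook bridge is centred at u≈289.7, with its leg at 268 and its strap at 310. The rail mid-line passes between them within about 1 mm. Lowering to just above leg engagement.

{"method": "jog_arm", "body": {"increments": [[-0.0007,-0.0005,0.015,0],[-0.0007,-0.0005,0.04,0],[-0.0007,-0.0005,0.07,0],[-0.0007,-0.0005,0.095,0],[-0.0007,-0.0005,0.11,0],[-0.0007,-0.0005,0.117,0],[-0.0007,-0.0005,0.117,0],[-0.0007,-0.0005,0.117,0]]}}

```text
clock: 8.43
position: [512.9, 121.6, 191.3]
ee_rot: [0.738, -0.675, -0.001, -0.001]
contact_force: [0.2, -0.1, -1.7]
gripper_width: 11.2
```

```bash
python3 - <<'E'
from h import *
s=read_state(); print(s['clock'],s['position'],s['ee_rot'],s['contact_force'],s['wrist_torque'])
im=get_image('wrist'); cv2.imwrite("pics/w6.png",im[:,:,::-1])
im=get_image('scene'); cv2.imwrite("pics/s6.png",im[:,:,::-1])
a=cv2.resize(cv2.imread('pics/s6.png')[110:230,305:465],(800,600),interpolation=cv2.INTER_CUBIC); cv2.imwrite('pics/s6c.png',cv2.convertScaleAbs(a,alpha=2))
c=cv2.imread('pics/w6.png')[150:280,225:355]; cv2.imwrite('pics/w6d.png',cv2.convertScaleAbs(cv2.resize(c,None,fx=4.5,fy=4.5,interpolation=cv2.INTER_CUBIC),alpha=3))
E
```

```text
8.425 [512.87606168 121.60371699 191.26924098] [ 7.37521449e-01 -6.75322554e-01 -6.26848861e-04 -1.08041179e-03] [ 0.24360843 -0.0980633  -1.67851495] [ 0.04197733 -0.03888518 -0.0241404 ]
```

View pics/s6c.png

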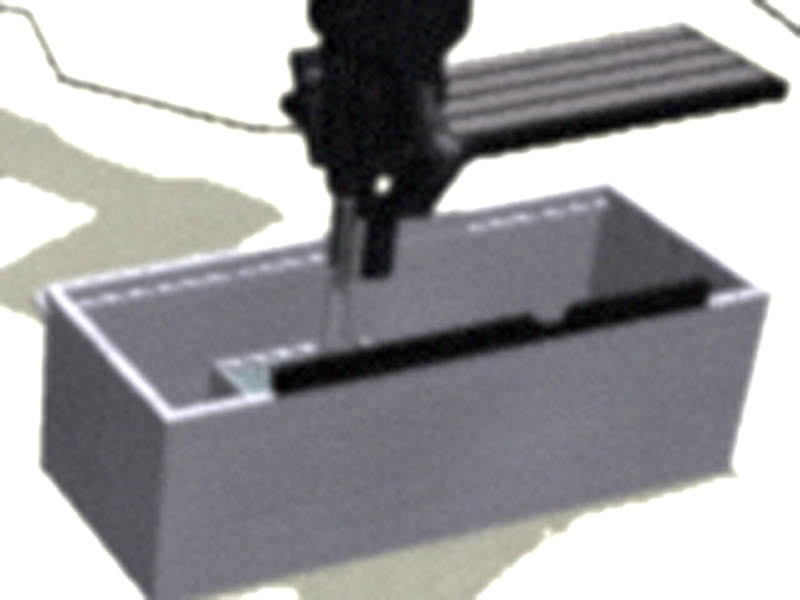

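View pics/w6d.png

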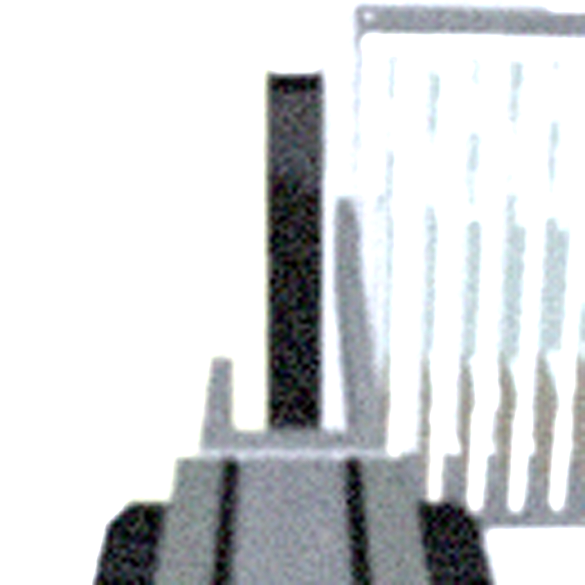

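The rail (u≈295 in the crop) runs centrally between the leg tip (220,365) and the strap (350,210). Lowering further, slowly.

{"method": "jog_arm", "body": {"increments": [[0,0,0.006,0],[0,0,0.013,0],[0,0,0.019,0],[0,0,0.024,0],[0,0,0.027,0],[0,0,0.028,0],[0,0,0.028,0]]}}

```text
clock: 9.4
position: [512.8, 121.7, 163.3]
ee_rot: [0.738, -0.675, -0.001, -0.001]
contact_force: [-0.6, -0.1, -1.8]
gripper_width: 11.2
```

{"method": "jog_arm", "body": {"increments": [[0,0,0.0005,0],[0,0,0.001,0],[0,0,0.0015,0],[0,0,0.0015,0]]}}

```text
clock: 9.9
position: [512.8, 121.7, 161.8]
ee_rot: [0.738, -0.675, -0.001, -0.001]
contact_force: [0.1, -1.0, -2.6]
gripper_width: 11.4
```

{"method": "jog_arm", "body": {"increments": [[0,0,0.0005,0],[0,0,0.001,0],[0,0,0.001,0]]}}

```text
clock: 10.28
position: [512.8, 121.6, 160.7]
ee_rot: [0.737, -0.675, -0.001, -0.001]
contact_force: [-0.1, -0.4, -2.3]
gripper_width: 11.6
```

{"method": "jog_arm", "body": {"increments": [[0,0,0.0005,0],[0,0,0.001,0],[0,0,0.001,0]]}}

```text
clock: 10.65
position: [512.8, 121.6, 159.6]
ee_rot: [0.737, -0.675, -0.001, -0.001]
contact_force: [-0.1, -0.8, -3.4]
gripper_width: 11.2
```

{"method": "jog_arm", "body": {"increments": [[0,0,0.0005,0],[0,0,0.001,0],[0,0,0.001,0]]}}

```text
clock: 11.02
position: [512.7, 121.6, 158.6]
ee_rot: [0.738, -0.675, -0.001, -0.001]
contact_force: [-0.4, -0.5, -2.4]
gripper_width: 11.2
```

{"method": "jog_arm", "body": {"increments": [[0,0,0.0005,0],[0,0,0.0008,0],[0,0,0.0008,0]]}}

```text
clock: 11.4
position: [512.7, 121.6, 157.7]
ee_rot: [0.737, -0.675, -0.001, -0.001]
contact_force: [-0.2, -0.6, -2.8]
gripper_width: 11.1
```

{"method": "jog_arm", "body": {"increments": [[0,0,0.0005,0],[0,0,0.0008,0],[0,0,0.0008,0]]}}

```text
clock: 11.78
position: [512.7, 121.6, 156.9]
ee_rot: [0.737, -0.675, -0.001, -0.001]
contact_force: [0.5, -0.3, -1.5]
gripper_width: 11.4
```

{"method": "jog_arm", "body": {"increments": [[0,0,0.0005,0],[0,0,0.0008,0],[0,0,0.0008,0]]}}

```text
clock: 12.15
position: [512.7, 121.6, 156.1]
ee_rot: [0.737, -0.675, -0.001, -0.001]
contact_force: [-0.2, 0.0, -2.5]
gripper_width: 11.2
```

```bash
python3 - <<'E'
from h import *
s=read_state(); print(s['clock'],s['position'],s['contact_force'],s['wrist_torque'])
im=get_image('wrist'); cv2.imwrite("pics/w7.png",im[:,:,::-1])
im=get_image('scene'); cv2.imwrite("pics/s7.png",im[:,:,::-1])
a=cv2.resize(cv2.imread('pics/s7.png')[130:210,340:440],(800,640),interpolation=cv2.INTER_CUBIC)[:600]; cv2.imwrite('pics/s7c.png',cv2.convertScaleAbs(a,alpha=3))
c=cv2.imread('pics/w7.png')[150:280,225:355]; cv2.imwrite('pics/w7d.png',cv2.convertScaleAbs(cv2.resize(c,None,fx=4.5,fy=4.5,interpolation=cv2.INTER_CUBIC),alpha=3))
E
```

```text
12.15 [512.655472   121.57362713 156.06015484] [-0.16385772  0.02039619 -2.51437656] [-0.01376723 -0.06970568 -0.04138717]
```

View pics/s7c.png

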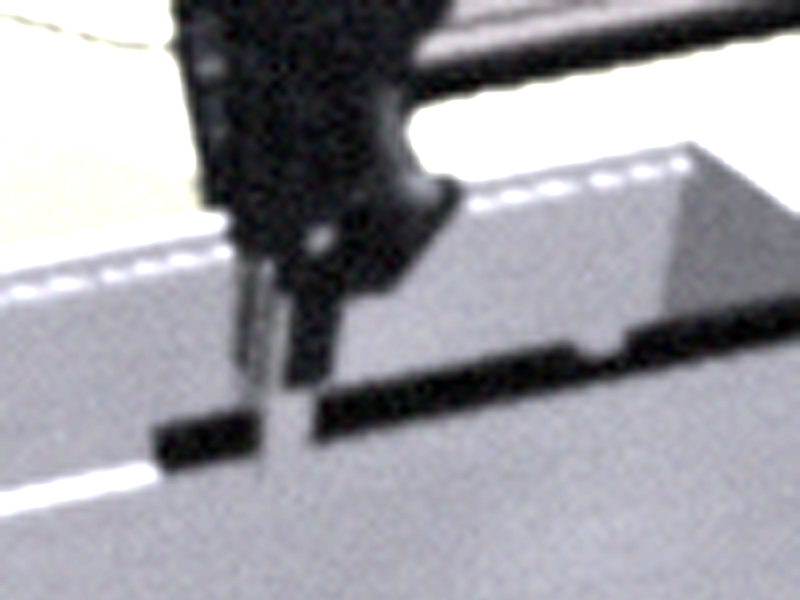

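View pics/w7d.png

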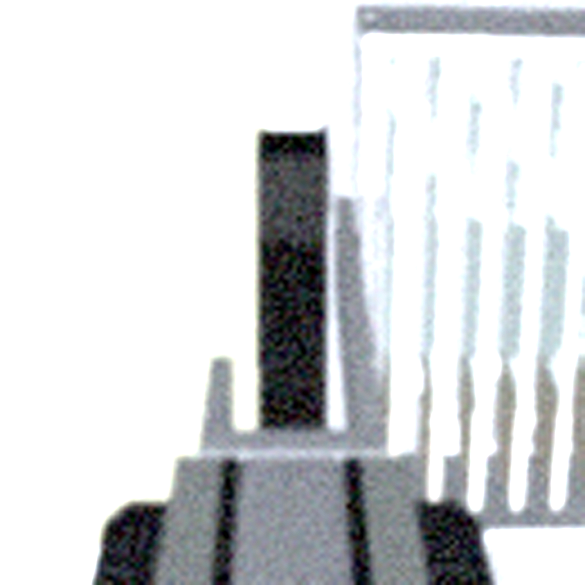

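The hook straddles the rail: the leg is in front of it at scene crop (288,430), and the rail is centred between leg and strap. There is no contact force yet, so I'll keep going down gently.

{"method": "jog_arm", "body": {"increments": [[0,0,0.0004,0],[0,0,0.0008,0],[0,0,0.0008,0]]}}

```text
clock: 12.62
position: [512.7, 121.6, 155.3]
ee_rot: [0.737, -0.675, -0.001, -0.001]
contact_force: [-0.8, 0.6, -1.8]
gripper_width: 11.2
```

{"method": "jog_arm", "body": {"increments": [[0,0,0.0004,0],[0,0,0.0008,0],[0,0,0.0008,0]]}}

```text
clock: 13.0
position: [512.6, 121.6, 154.4]
ee_rot: [0.737, -0.675, -0.001, -0.001]
contact_force: [-0.3, 0.6, -2.2]
gripper_width: 11.3
```

```bash
python3 - <<'E'
from h import *
s=read_state(); print(s['clock'],s['position'],s['contact_force'],s['wrist_torque'])
im=get_image('wrist'); cv2.imwrite("pics/w8.png",im[:,:,::-1])
c=cv2.imread('pics/w8.png')[215:345,225:355]; cv2.imwrite('pics/w8d.png',cv2.convertScaleAbs(cv2.resize(c,None,fx=4.5,fy=4.5,interpolation=cv2.INTER_CUBIC),alpha=3))
for n in (5,6,7,8):
    g=cv2.imread(f'pics/w{n}.png',0).astype(int); print(n,g[240:256,300], g[288:300,290], g[322:334,290],'leg',g[225:245,273])
im=get_image('scene'); cv2.imwrite("pics/s8.png",im[:,:,::-1])
a=cv2.resize(cv2.imread('pics/s8.png')[150:200,355:405],(600,600),interpolation=cv2.INTER_CUBIC)[:600]; cv2.imwrite('pics/s8c.png',cv2.convertScaleAbs(a,alpha=3))
E
```

```text
13.0 [512.62028469 121.57552319 154.37385714] [-0.33696741  0.64419078 -2.22954129] [-0.01489093 -0.09333286  0.00836701]
5 [83 77 82 79 73 63 52 42 47 52 65 67 49 45 40 35] [42 42 45 43 43 49 46 47 54 61 73 78] [83 84 83 78 82 75 69 43 24 18  8 16] leg [ 99 103  97  88  68  51  44  45  46  45  44  44  45  48  45  44  48  48
  43  50]
6 [87 88 87 89 85 73 54 41 52 60 68 74 54 38 43 39] [46 46 48 48 50 47 45 50 56 71 80 86] [93 89 92 94 89 84 71 47 18 10 12 15] leg [109 109 103  94  73  59  54  48  52  50  51  50  51  51  52  49  55  56
  54  49]
7 [89 86 87 87 83 70 52 48 54 57 70 72 56 46 42 43] [48 48 45 53 47 49 49 54 54 72 79 85] [87 91 89 87 88 84 77 45 12  8  0 19] leg [111 107 107  95  73  51  46  51  50  49  49  51  52  52  48  52  51  51
  46  50]
8 [87 88 88 88 85 67 58 45 48 59 67 70 56 37 44 39] [53 49 47 48 44 51 46 48 58 69 76 85] [91 89 89 88 88 83 73 39 19  0  1 20] leg [107 107 105  95  72  54  46  50  48  55  44  49  49  52  50  47  51  56
  49  45]
```

View pics/s8c.png

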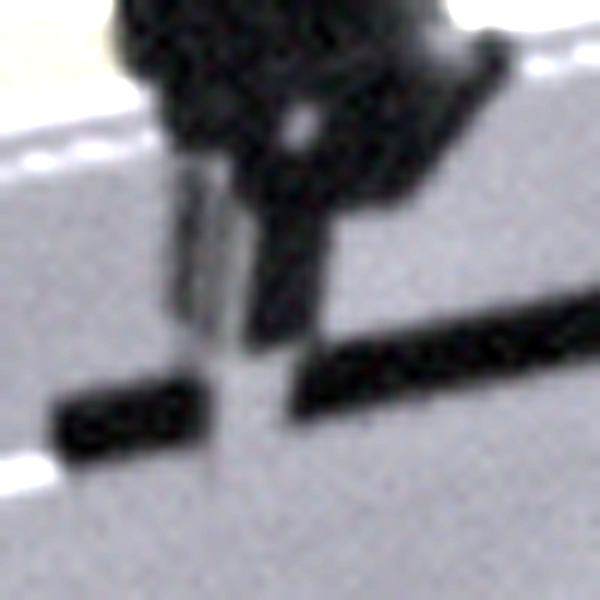

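View pics/w8d.png

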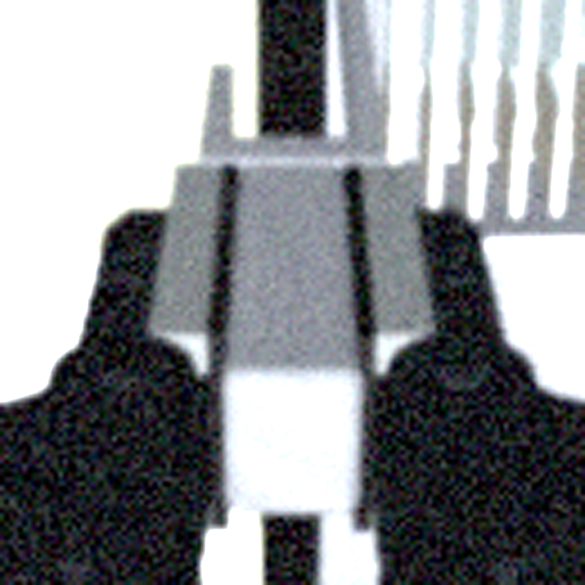

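```bash
python3 - <<'E'
from h import *
w=np.load('w5.npz');p,q=np.zeros(3),np.array([0,0,0,1.])
# tool frame, z along tool (down). tab top at tool z = h
for h in (-26,-23,-20,-17,-15,-13,-11,-9):
    a=wplane(290,297.3,p,q,h);b=wplane(290,328.7,p,q,h);c=wplane(275,310,p,q,h);d=wplane(305,310,p,q,h)
    print(h,'len',(a-b)[0].round(2),'wid',(d-c)[1].round(2),'xmid',((a+b)/2)[0].round(2), 'ymid',((c+d)/2)[1].round(2))
# bridge top front edge (row 250?) 21mm wide, and lower edge
for h in (18,20,22,24,26,28,30): 
    a=wplane(268.7,247,p,q,h);b=wplane(310.5,247,p,q,h); print(h,(b-a)[1].round(2),a[0].round(2))
E
```

```text
-26 len 15.02 wid 11.21 xmid 3.56 ymid 0.57
-23 len 15.47 wid 11.55 xmid 1.31 ymid 0.58
-20 len 15.92 wid 11.89 xmid -0.94 ymid 0.58
-17 len 16.37 wid 12.22 xmid -3.18 ymid 0.59
-15 len 16.67 wid 12.45 xmid -4.68 ymid 0.59
-13 len 16.98 wid 12.67 xmid -6.18 ymid 0.6
-11 len 17.28 wid 12.9 xmid -7.67 ymid 0.6
-9 len 17.58 wid 13.12 xmid -9.17 ymid 0.6
18 20.37 10.88
20 20.66 9.95
22 20.94 9.01
24 21.22 8.07
26 21.51 7.14
28 21.79 6.2
30 22.07 5.26
```

```bash
python3 - <<'E'
from h import *
pos={5:(np.load('w5.npz')['p'],np.load('w5.npz')['q'])}
q6=[7.37521449e-01,-6.75322554e-01,-6.26848861e-04,-1.08041179e-03]
pos[6]=([512.876,121.604,191.27],q6);pos[7]=([512.655,121.574,156.06],q6);pos[8]=([512.62,121.576,154.37],q6)
for n in (5,6,7,8):
    g=cv2.imread(f'pics/w{n}.png',0).astype(float)
    print(n,'col289',g[140:200,289].astype(int))
    rows={5:range(170,230,6),6:range(200,240,6),7:range(200,240,6),8:range(200,240,6)}[n]
    for v in rows:
        r=g[v]; blk=r[286:293].mean()
        L=r[276:281].mean(); 
        uL=[u+(r[u]-(L+blk)/2)/(r[u]-r[u+1]) for u in range(276,290) if r[u]>(L+blk)/2>=r[u+1]][-1]
        Rr=max(r[294:301]);t=(Rr+blk)/2
        uR=[u+(t-r[u])/(r[u+1]-r[u]) for u in range(288,301) if r[u]<t<=r[u+1]][0]
        p,q=pos[n]; res=[]
        for z in (115,121,125,129): 
            a=wplane(uL,v,p,q,z);b=wplane(uR,v,p,q,z);res.append(round(float(np.hypot(*(a-b)[:2])),2))
        print(v,round(uL,2),round(uR,2),res)
E
```

```text
5 col289 [147 145 142 139 118  66  29  29  23  35  32  18  23  27  18  17  26  29
  25  27  19  20  23  22  22  27  24  10   3  12  14   3   6   3   8  10
   8  13   8   5   4   1   1  10  15  15  10   6  11   4  10  12  14  19
  13   0   1   3   3   6]
170 284.22 292.23 [7.98, 7.83, 7.73, 7.63]
176 284.32 292.13 [7.81, 7.66, 7.57, 7.47]
182 284.29 292.01 [7.76, 7.61, 7.52, 7.42]
188 284.35 292.08 [7.81, 7.66, 7.56, 7.46]
194 284.25 292.13 [8.0, 7.85, 7.75, 7.65]
200 284.55 292.14 [7.75, 7.6, 7.51, 7.41]
206 284.54 292.02 [7.69, 7.54, 7.45, 7.35]
212 284.51 292.12 [7.86, 7.72, 7.62, 7.52]
218 284.49 291.99 [7.79, 7.65, 7.55, 7.45]
224 284.61 291.94 [7.68, 7.53, 7.44, 7.34]
6 col289 [155 158 155 155 155 157 156 156 156 157 158 155 158 154 157 156 158 157
 156 156 157 155 156 156 148 112  57  20   4  18  16  31  24  25  24  34
  28  24  29  25  26  24  26  26  29  18  24  20  19  16  20  16  18   7
  13   9  10   3  12   8]
200 283.71 296.08 [8.03, 7.79, 7.63, 7.47]
206 283.68 296.15 [8.14, 7.89, 7.73, 7.57]
212 283.83 296.01 [8.0, 7.76, 7.6, 7.44]
218 283.93 295.93 [7.93, 7.69, 7.54, 
[... 538 characters left out ...]
24, 7.94, 7.75, 7.55]
224 281.68 296.85 [8.33, 8.03, 7.83, 7.63]
230 281.78 296.99 [8.41, 8.11, 7.91, 7.71]
236 282.1 296.92 [8.26, 7.96, 7.76, 7.56]
8 col289 [154 153 153 154 155 156 155 153 155 156 154 154 154 154 155 154 155 154
 153 153 155 153 155 154 153 152 157 152 152 157 152 154 154 154 155 154
 154 149 129  90  39  13   0   5   4  18  22  16  31  25  24  19  24  27
  21  21  26  20  29  19]
200 281.53 297.06 [8.23, 7.93, 7.73, 7.54]
206 281.61 296.81 [8.1, 7.81, 7.61, 7.41]
212 281.61 296.92 [8.21, 7.92, 7.72, 7.52]
218 281.78 296.85 [8.13, 7.84, 7.64, 7.44]
224 281.77 296.91 [8.23, 7.93, 7.73, 7.53]
230 281.89 296.98 [8.26, 7.96, 7.76, 7.56]
236 281.96 297.01 [8.3, 8.0, 7.8, 7.59]
```

```bash
python3 - <<'E'
from h import *
q6=[7.37521449e-01,-6.75322554e-01,-6.26848861e-04,-1.08041179e-03]
w=np.load('w5.npz')
pts=[(289,144.8,w['p'],w['q']),(289,165.4,[512.876,121.604,191.27],q6),(289,178.5,[512.655,121.574,156.06],q6),(289,179.2,[512.62,121.576,154.37],q6)]
A=np.zeros((3,3));b=np.zeros(3)
for u,v,p,q in pts:
    o,d=wray(u,v,p,q);d/=np.linalg.norm(d);M=np.eye(3)-np.outer(d,d);A+=M;b+=M@o
X=np.linalg.solve(A,b);print('rail end lower edge',X)
for u,v,p,q in pts: print(v,wproj(X,p,q), wproj(X+[0,0,-X[2]+115],p,q))
# scene: hook leg bottom / rail bottom edges at hook; where would hook points project for current pose
q=R.from_quat(q6).as_matrix();p=np.array([512.62,121.576,154.37])
ex=-q[:,1];ey=-q[:,0]
hk=p-np.array([0,0,28.5])
for n,P in [('leg outer bottom -y',hk+ex*10.5-ey*8+[0,0,-22]),('bottom +y',hk+ex*10.5+ey*8+[0,0,-22]),('bridge top outer -y',hk+ex*10.5-ey*8+[0,0,6]),('+y',hk+ex*10.5+ey*8+[0,0,6])]:
    uv=proj('scene',P)[0];print(n,uv,'crop8',(uv-[355,150])*12)
for y in(85,121,200,300):
  for z in (115,129):
    x=512.15-.0865*(y-121)+4; uv=proj('scene',[x,y,z])[0];print('rail',y,z,uv,'crop8',(uv-[355,150])*12)
E
```

```text
rail end lower edge [515.8325148   82.05310255 115.15515763]
144.8 [[288.18402181 144.70898083]] [[288.18434438 144.68934327]]
165.4 [[289.75062226 165.69366728]] [[289.75054723 165.64720579]]
178.5 [[289.34645006 178.39431972]] [[289.34671696 178.3272363 ]]
179.2 [[289.27678596 179.12330758]] [[289.27711715 179.05492217]]
leg outer bottom -y [371.86719869 192.01840909] crop8 [202.40638433 504.22090912]
bottom +y [377.46134764 190.78301527] crop8 [269.53617168 489.39618328]
bridge top outer -y [373.06086491 182.32556269] crop8 [216.73037897 387.9067523 ]
+y [378.72668819 181.11279134] crop8 [284.7202583  373.35349607]
rail 85 115 [360.61200341 189.02886106] crop8 [ 67.34404096 468.34633273]
rail 85 129 [361.13216158 184.15590728] crop8 [ 73.58593895 409.87088741]
rail 121 115 [373.39405992 186.2994048 ] crop8 [220.72871909 435.59285757]
rail 121 129 [373.99655113 181.45255458] crop8 [227.95861354 377.43065491]
rail 200 115 [400.64314007 180.48068757] crop8 [547.71768087 365.7682508 ]
rail 200 129 [401.41576929 175.69061637] crop8 [556.98923144 308.28739641]
rail 300 115 [433.64067031 173.43445713] crop8 [943.6880437  281.21348562]
rail 300 129 [434.60952565 168.71520328] crop8 [955.31430774 224.58243942]
```

Triangulating the rail end gives z=115.2 for its lower edge, so the rail height is right. The bridge measures about 23 mm below the TCP (21 mm wide at h≈22), so contact should come at TCP z≈152. I had taken the mat to be thinner than it is. Continuing down.

{"method": "jog_arm", "body": {"increments": [[0,0,0.0004,0],[0,0,0.0008,0],[0,0,0.0008,0]]}}

```text
clock: 13.48
position: [512.7, 121.6, 154.0]
ee_rot: [0.738, -0.675, -0.001, -0.001]
contact_force: [-1.4, 0.8, 0.9]
gripper_width: 11.5
```

{"method": "jog_arm", "body": {"increments": [[0,0,0.0004,0],[0,0,0.0008,0],[0,0,0.0008,0]]}}

```text
clock: 13.85
position: [512.7, 121.6, 154.0]
ee_rot: [0.738, -0.675, -0.001, -0.001]
contact_force: [-3.9, 0.3, 4.9]
gripper_width: 11.3
```

Contact at TCP z = 154.0, about 7 N of light load. Next, the visual hint for the notch position, to choose step sizes.

```bash
python3 - <<'E'
from h import *
# rail outer vertical plane through (516.1,121), direction (-.0862,.9963)
d0=np.array([-.0862,.9963,0]);n=np.array([.9963,.0862,0]);P0=np.array([516.15,121,129.])
def rp(u,v):
    o,d=ray('scene',u,v);t=n@(P0-o)/(n@d);X=o+t*d;return X.round(1)
C=lambda x,y:(340+x/8-.44,130+y/8-.44)
for u in [(160,430),(567,345),(590,358),(620,355),(632,330)]: print(u,rp(*C(*u)))
s=read_state();print(s['clock'],s['position'],s['contact_force'],s['wrist_torque'],R.from_quat(s['ee_rot']).as_matrix().round(4))
E
```

```text
(160, 430) [519.7  80.3 132.4]
(567, 345) [507.1 226.1 132.4]
(590, 358) [506.2 235.9 125.6]
(620, 355) [505.2 247.4 124.3]
(632, 330) [505.  250.3 132.9]
13.85 [512.72937667 121.63305504 153.98596745] [-3.90109652  0.34894857  4.90443335] [-0.04246315  0.86212661 -0.04182401] [[ 8.820e-02 -9.961e-01  5.000e-04]
 [-9.961e-01 -8.820e-02  2.200e-03]
 [-2.100e-03 -7.000e-04 -1.000e+00]]
```

The picture puts the notch middle near y≈240 (hook now at y≈121.6). That is only a hint; I'll feel for it. Sliding left with a light press, about 0.3 mm below contact.

{"method": "jog_arm", "body": {"increments": [[-0.001,0,0.0003,0],[-0.003,0,0.0003,0],[-0.006,0,0.0003,0],[-0.009,0,0.0003,0],[-0.012,0,0.0003,0],[-0.015,0,0.0003,0],[-0.018,0,0.0003,0],[-0.02,0,0.0003,0],[-0.02,0,0.0003,0]]}}

```text
clock: 14.98
position: [511.1, 141.8, 154.0]
ee_rot: [0.738, -0.675, -0.0, -0.001]
contact_force: [-0.3, -4.7, 5.5]
gripper_width: 11.2
```

```bash
python3 - <<'E'
from h import *
s=read_state();print(s['clock'],s['position'],s['contact_force'],s['wrist_torque'],R.from_quat(s['ee_rot']).as_matrix().round(4))
im=get_image('wrist'); cv2.imwrite("pics/w9.png",im[:,:,::-1])
c=cv2.imread('pics/w9.png')[130:330,225:385]; cv2.imwrite('pics/w9d.png',cv2.convertScaleAbs(cv2.resize(c,None,fx=3,fy=3,interpolation=cv2.INTER_CUBIC),alpha=2))
E
```

```text
14.975 [511.10203215 141.81341969 153.95667156] [-0.2509896  -4.69929696  5.4922071 ] [-1.28723137 -0.1155017   0.0267364 ] [[ 0.0886 -0.9961  0.001 ]
 [-0.9961 -0.0886  0.0023]
 [-0.0022 -0.0012 -1.    ]]
```

View pics/w9d.png

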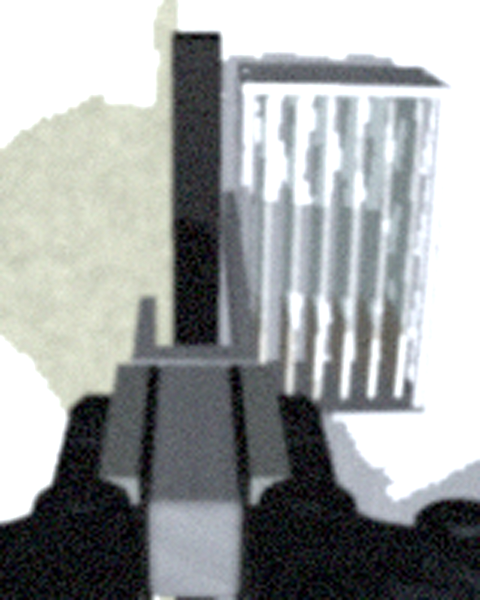

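The rail is still centred in the throat, with a drag of about 5 N and a normal force of about 8 N. Continuing a bit lighter.

{"method": "jog_arm", "body": {"increments": [[-0.001,0,0,0],[-0.004,0,0,0],[-0.008,0,0,0],[-0.012,0,0,0],[-0.016,0,0,0],[-0.02,0,0,0],[-0.024,0,0,0],[-0.028,0,0,0],[-0.03,0,0,0],[-0.03,0,0,0]]}}

```text
clock: 16.27
position: [508.2, 172.4, 153.6]
ee_rot: [0.738, -0.675, -0.001, -0.001]
contact_force: [-1.5, -0.3, -1.3]
gripper_width: 11.3
```

{"method": "jog_arm", "body": {"increments": [[0,0,0.0004,0],[-0.002,0,0.0006,0],[-0.005,0,0.0006,0],[-0.008,0,0.0006,0],[-0.011,0,0.0006,0],[-0.014,0,0.0006,0],[-0.017,0,0.0006,0],[-0.02,0,0.0006,0],[-0.02,0,0.0006,0]]}}

```text
clock: 17.4
position: [506.7, 192.5, 153.5]
ee_rot: [0.738, -0.675, -0.001, -0.002]
contact_force: [0.4, -4.0, 4.7]
gripper_width: 11.5
```

{"method": "jog_arm", "body": {"increments": [[-0.001,0,0.0003,0],[-0.004,0,0.0003,0],[-0.007,0,0.0003,0],[-0.01,0,0.0003,0],[-0.013,0,0.0003,0],[-0.016,0,0.0003,0],[-0.018,0,0.0003,0],[-0.018,0,0.0003,0]]}}

```text
clock: 18.4
position: [505.2, 210.4, 153.6]
ee_rot: [0.738, -0.675, -0.001, -0.002]
contact_force: [-0.7, -2.8, 4.3]
gripper_width: 11.3
```

```bash
python3 - <<'E'
from h import *
s=read_state();print(s['clock'],s['position'],s['contact_force'],s['wrist_torque'],R.from_quat(s['ee_rot']).as_matrix().round(4))
im=get_image('scene'); cv2.imwrite("pics/s10.png",im[:,:,::-1])
a=cv2.resize(cv2.imread('pics/s10.png')[120:200,360:460],(750,600),interpolation=cv2.INTER_CUBIC); cv2.imwrite('pics/s10c.png',cv2.convertScaleAbs(a,alpha=2.5))
E
```

```text
18.4 [505.22543387 210.42162288 153.56662679] [-0.6534564  -2.76255419  4.28422871] [-1.35860068 -0.13555332  0.03223301] [[ 0.089  -0.996   0.0017]
 [-0.996  -0.089   0.0034]
 [-0.0033 -0.002  -1.    ]]
```

View pics/s10c.png

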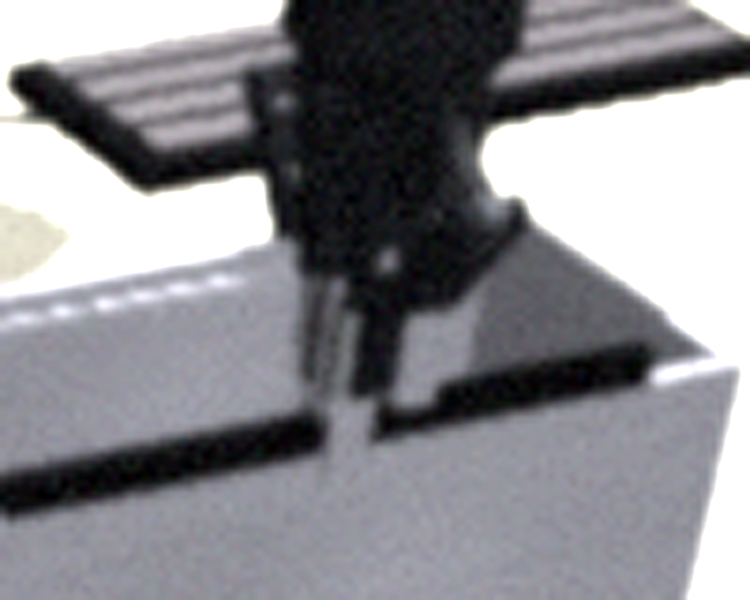

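The hook is at crop x 325–375. The notch's lowered floor shows just left of it on the rail, at x≈380–440. Switching to short steps.

{"method": "jog_arm", "body": {"increments": [[-0.001,0,0.0004,0],[-0.003,0,0.0004,0],[-0.005,0,0.0004,0],[-0.007,0,0.0004,0],[-0.008,0,0.0004,0],[-0.008,0,0.0004,0]]}}

```text
clock: 19.2
position: [504.7, 218.1, 153.5]
ee_rot: [0.738, -0.675, -0.0, -0.002]
contact_force: [0.4, -5.4, 5.3]
gripper_width: 11.2
```

{"method": "jog_arm", "body": {"increments": [[-0.001,0,0.0003,0],[-0.002,0,0.0003,0],[-0.0035,0,0.0003,0],[-0.005,0,0.0003,0],[-0.005,0,0.0003,0]]}}

```text
clock: 19.82
position: [504.3, 222.9, 153.5]
ee_rot: [0.738, -0.675, -0.0, -0.002]
contact_force: [0.7, -5.7, 5.2]
gripper_width: 11.0
```

{"method": "jog_arm", "body": {"increments": [[-0.001,0,0.0003,0],[-0.002,0,0.0003,0],[-0.0035,0,0.0003,0],[-0.005,0,0.0003,0],[-0.005,0,0.0003,0]]}}

```text
clock: 20.45
position: [503.9, 227.6, 153.5]
ee_rot: [0.738, -0.675, 0.0, -0.002]
contact_force: [-0.6, -5.2, 4.7]
gripper_width: 11.3
```

{"method": "jog_arm", "body": {"increments": [[-0.001,0,0.0003,0],[-0.002,0,0.0003,0],[-0.003,0,0.0003,0],[-0.003,0,0.0003,0]]}}

```text
clock: 20.95
position: [503.7, 230.3, 153.5]
ee_rot: [0.738, -0.675, 0.0, -0.001]
contact_force: [-0.0, -5.4, 5.7]
gripper_width: 11.1
```

{"method": "jog_arm", "body": {"increments": [[-0.001,0,0.0003,0],[-0.002,0,0.0003,0],[-0.003,0,0.0003,0],[-0.003,0,0.0003,0]]}}

```text
clock: 21.45
position: [503.5, 232.9, 153.5]
ee_rot: [0.738, -0.675, 0.001, -0.001]
contact_force: [0.5, -5.6, 5.1]
gripper_width: 11.5
```

{"method": "jog_arm", "body": {"increments": [[-0.001,0,0.0004,0],[-0.002,0,0.0004,0],[-0.003,0,0.0004,0],[-0.003,0,0.0004,0]]}}

```text
clock: 21.95
position: [503.3, 235.6, 153.4]
ee_rot: [0.738, -0.675, 0.001, -0.001]
contact_force: [1.3, -4.8, 5.8]
gripper_width: 11.0
```

{"method": "jog_arm", "body": {"increments": [[-0.001,0,0.0004,0],[-0.002,0,0.0004,0],[-0.003,0,0.0004,0],[-0.003,0,0.0004,0]]}}

```text
clock: 22.45
position: [503.1, 238.4, 153.2]
ee_rot: [0.738, -0.675, 0.001, -0.001]
contact_force: [1.0, -4.7, 5.4]
gripper_width: 11.0
```

```bash
python3 - <<'E'
from h import *
s=read_state();print(s['clock'],s['position'],s['contact_force'],s['wrist_torque'],R.from_quat(s['ee_rot']).as_matrix().round(4))
im=get_image('scene'); cv2.imwrite("pics/s11.png",im[:,:,::-1])
a=cv2.resize(cv2.imread('pics/s11.png')[120:200,360:460],(750,600),interpolation=cv2.INTER_CUBIC); cv2.imwrite('pics/s11c.png',cv2.convertScaleAbs(a,alpha=2.5))
E
```

```text
22.45 [503.10305882 238.38857238 153.23661308] [ 0.96437566 -4.71035517  5.41776017] [-1.39422728 -0.16786933 -0.02563797] [[ 8.95e-02 -9.96e-01  2.60e-03]
 [-9.96e-01 -8.95e-02  0.00e+00]
 [ 2.00e-04 -2.50e-03 -1.00e+00]]
```

View pics/s11c.png

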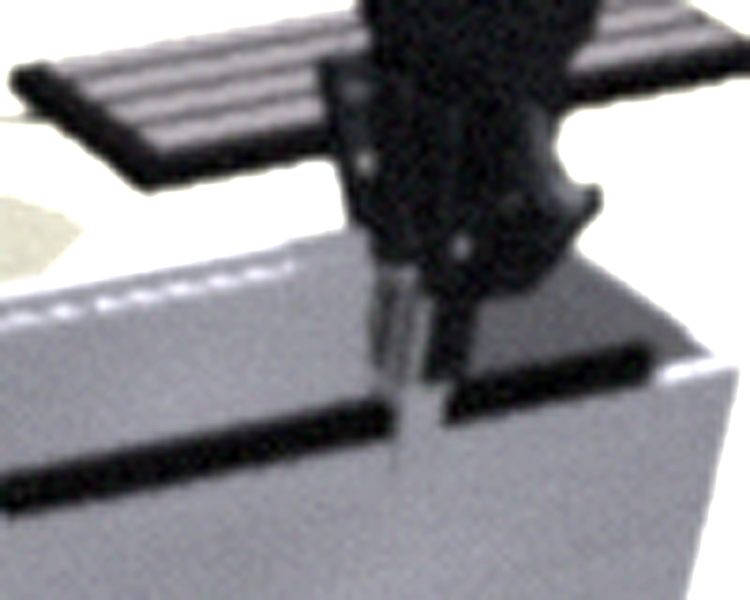

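z is starting to fall (153.5 → 153.2), so the hook's trailing edge is on the rounded lip. Continuing in small steps.

{"method": "jog_arm", "body": {"increments": [[-0.001,0,0.0004,0],[-0.002,0,0.0004,0],[-0.002,0,0.0004,0]]}}

```text
clock: 22.88
position: [502.4, 241.1, 151.8]
ee_rot: [0.738, -0.675, 0.0, -0.001]
contact_force: [0.1, 0.4, -1.7]
gripper_width: 11.4
```

{"method": "jog_arm", "body": {"increments": [[-0.001,0,0.0004,0],[-0.002,0,0.0004,0],[-0.002,0,0.0004,0]]}}

```text
clock: 23.25
position: [502.1, 243.1, 151.2]
ee_rot: [0.738, -0.675, 0.0, -0.001]
contact_force: [-0.6, -0.4, -2.4]
gripper_width: 11.3
```

The drop was felt: force released and z fell to 151.2. Lowering gently into the notch.

{"method": "jog_arm", "body": {"increments": [[0,0,0.0008,0],[0,0,0.0016,0],[0,0,0.002,0],[0,0,0.002,0]]}}

```text
clock: 23.75
position: [502.1, 243.0, 149.2]
ee_rot: [0.738, -0.675, 0.0, -0.001]
contact_force: [-0.5, -0.3, -2.9]
gripper_width: 11.2
```

{"method": "jog_arm", "body": {"increments": [[0,0,0.0007,0],[0,0,0.0014,0],[0,0,0.0014,0]]}}

```text
clock: 24.12
position: [502.1, 243.0, 147.7]
ee_rot: [0.738, -0.675, 0.0, -0.0]
contact_force: [-0.3, -0.3, -2.2]
gripper_width: 11.2
```

Free so far. The floor is expected at about z = 153.5 − 8 = 145.5.

{"method": "jog_arm", "body": {"increments": [[0,0,0.0007,0],[0,0,0.0012,0],[0,0,0.0012,0]]}}

```text
clock: 24.5
position: [502.0, 243.0, 146.4]
ee_rot: [0.738, -0.675, 0.0, -0.0]
contact_force: [0.4, 0.4, -2.6]
gripper_width: 11.7
```

{"method": "jog_arm", "body": {"increments": [[0,0,0.0005,0],[0,0,0.0008,0],[0,0,0.0008,0]]}}

```text
clock: 24.88
position: [502.0, 243.0, 145.6]
ee_rot: [0.738, -0.675, 0.0, -0.0]
contact_force: [-0.5, 1.2, -2.8]
gripper_width: 11.6
```

{"method": "jog_arm", "body": {"increments": [[0,0,0.0004,0],[0,0,0.0006,0],[0,0,0.0006,0]]}}

```text
clock: 25.25
position: [502.1, 243.0, 145.6]
ee_rot: [0.738, -0.675, 0.0, -0.0]
contact_force: [-1.4, -0.3, 2.6]
gripper_width: 11.5
```

{"method": "jog_arm", "body": {"increments": [[0,0,0.0004,0],[0,0,0.0006,0],[0,0,0.0006,0]]}}

```text
clock: 25.62
position: [502.1, 243.0, 145.6]
ee_rot: [0.738, -0.675, 0.0, -0.001]
contact_force: [-2.4, -0.5, 5.3]
gripper_width: 11.1
```

Seated at z = 145.6, which is 7.9 mm below the rail-top contact, and the force rises vertically. Checking visually before release.

```bash
python3 - <<'E'
from h import *
s=read_state();print(s['clock'],s['position'],s['contact_force'],s['wrist_torque'])
im=get_image('scene'); cv2.imwrite("pics/s12.png",im[:,:,::-1])
im=get_image('wrist'); cv2.imwrite("pics/w12.png",im[:,:,::-1])
a=cv2.resize(cv2.imread('pics/s12.png')[120:200,360:460],(750,600),interpolation=cv2.INTER_CUBIC); cv2.imwrite('pics/s12c.png',cv2.convertScaleAbs(a,alpha=2.5))
c=cv2.imread('pics/w12.png')[130:330,225:385]; cv2.imwrite('pics/w12d.png',cv2.convertScaleAbs(cv2.resize(c,None,fx=3,fy=3,interpolation=cv2.INTER_CUBIC),alpha=2))
E
```

```text
25.625 [502.12531307 242.98687147 145.56220606] [-2.41521336 -0.52373712  5.28678069] [-2.30642329e-01  8.61659958e-01  7.40366834e-04]
```

View pics/s12c.png

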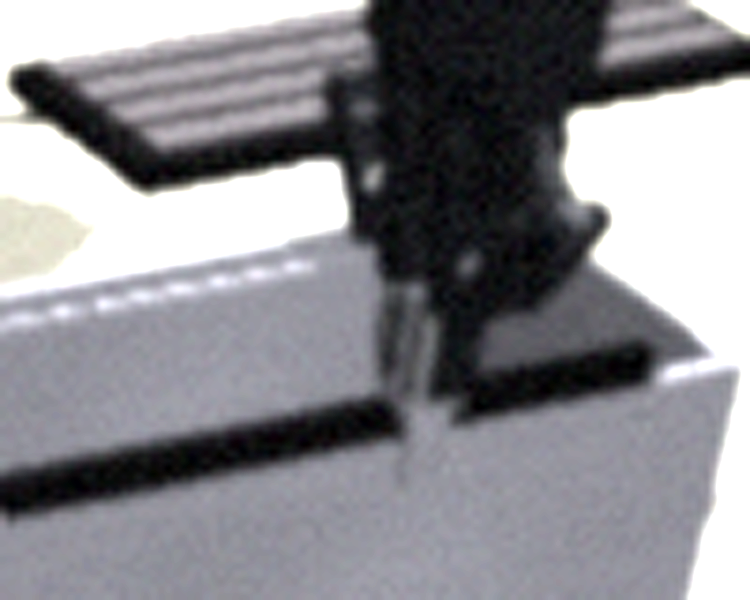

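View pics/w12d.png

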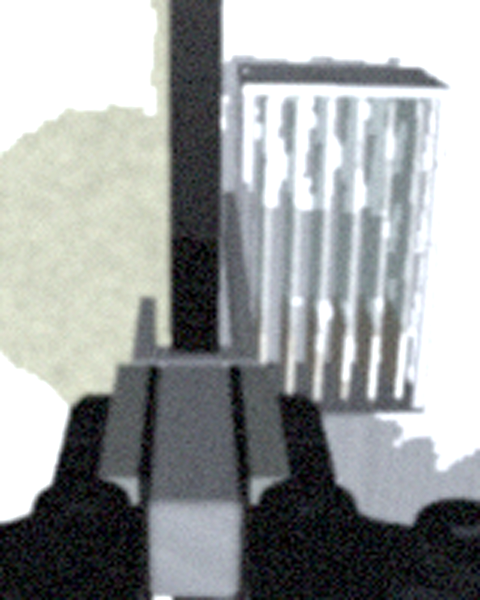

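The hook is down: in scene crop (425,420) its bridge is flush with the rail line, and the rail is centred in the throat. Easing the pressure off, then opening.

{"method": "jog_arm", "body": {"increments": [[0,0,-0.0001,0],[0,0,-0.0001,0]]}}

```text
clock: 25.98
position: [502.1, 243.0, 145.6]
ee_rot: [0.738, -0.675, 0.0, -0.001]
contact_force: [-1.8, 0.2, 2.8]
gripper_width: 11.4
```

{"method": "jog_arm", "body": {"increments": [[0,0,0,0],[0,0,0,0],[0,0,0,0],[0,0,0,0],[0,0,0,0],[0,0,0,0],[0,0,0,0],[0,0,0,0]], "hand": 1}}

```text
clock: 26.98
position: [502.1, 243.0, 145.6]
ee_rot: [0.738, -0.675, 0.0, -0.001]
contact_force: [0.2, 0.1, -0.1]
gripper_width: 85.3
```

```bash
python3 - <<'E'
from h import *
s=read_state();print(s['clock'],s['position'],s['contact_force'],s['wrist_torque'],s['gripper_width'])
im=get_image('wrist'); cv2.imwrite("pics/w13.png",im[:,:,::-1])
c=cv2.imread('pics/w13.png')[130:345,190:400]; cv2.imwrite('pics/w13d.png',cv2.convertScaleAbs(cv2.resize(c,None,fx=2.7,fy=2.7,interpolation=cv2.INTER_CUBIC),alpha=2))
E
```

```text
26.975 [502.09871055 242.99857884 145.56941977] [ 0.18011299  0.08717884 -0.07892521] [-0.01803311 -0.00773669 -0.04203858] 85.28410293451243
```

View pics/w13d.png

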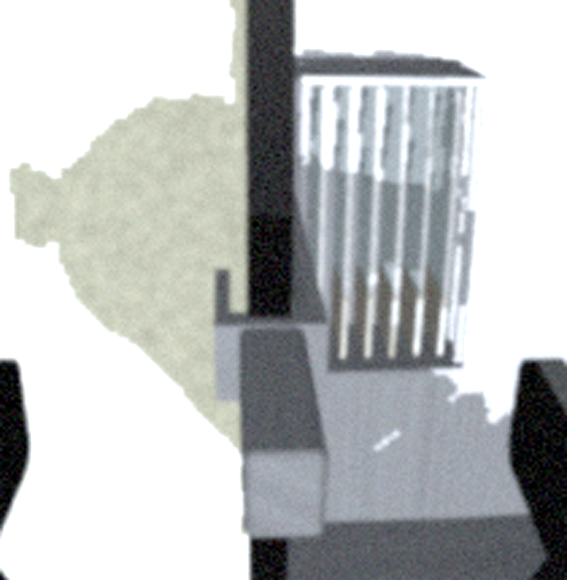

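Released: force zero, and the carrier hangs by its hook with its natural small lean. The tab, at crop (285,490), is well clear of both fingers. Retracting straight up.

{"method": "jog_arm", "body": {"increments": [[0,0,-0.01,0],[0,0,-0.03,0],[0,0,-0.055,0],[0,0,-0.085,0],[0,0,-0.115,0],[0,0,-0.14,0],[0,0,-0.15,0],[0,0,-0.15,0]]}}

```text
clock: 28.02
position: [501.9, 243.0, 296.1]
ee_rot: [0.738, -0.675, 0.0, -0.001]
contact_force: [-0.4, -0.1, 0.5]
gripper_width: 85.7
```

```bash
python3 - <<'E'
from h import *
s=read_state();print(s['clock'],s['position'],s['ee_rot'],s['contact_force'],s['gripper_width'])
np.savez('w14.npz',p=s['position'],q=s['ee_rot'])
for n in('wrist','scene'):
    im=get_image(n); cv2.imwrite(f"pics/{n}14.png",im[:,:,::-1])
a=cv2.resize(cv2.imread('pics/scene14.png')[120:200,360:460],(750,600),interpolation=cv2.INTER_CUBIC); cv2.imwrite('pics/s14c.png',cv2.convertScaleAbs(a,alpha=2.5))
cv2.imwrite('pics/w14.png',cv2.convertScaleAbs(cv2.imread('pics/wrist14.png'),alpha=1.6))
E
```

```text
28.025 [501.87192864 243.02925753 296.05632508] [ 7.38164588e-01 -6.74619589e-01  3.21508724e-04 -1.16066152e-03] [-0.39665344 -0.12540348  0.47900922] 85.6806696558578
```

View pics/s14c.png

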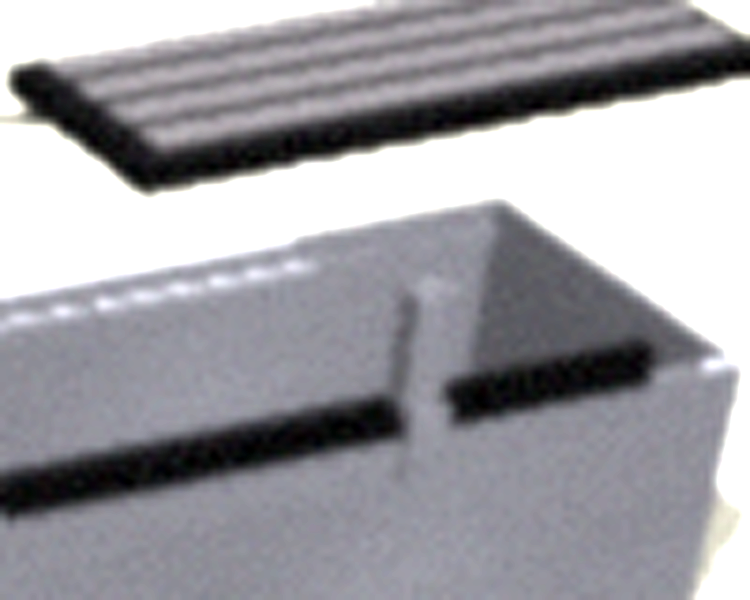

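View pics/w14.png

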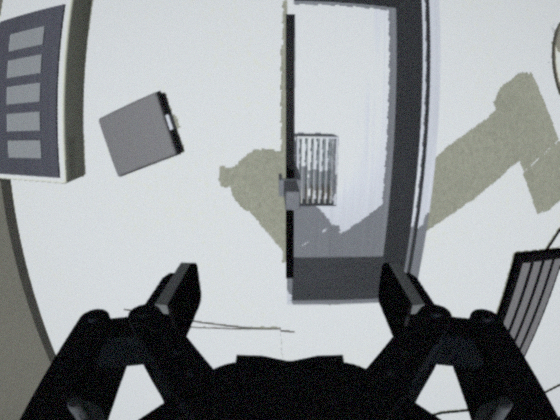

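View pics/scene14.png

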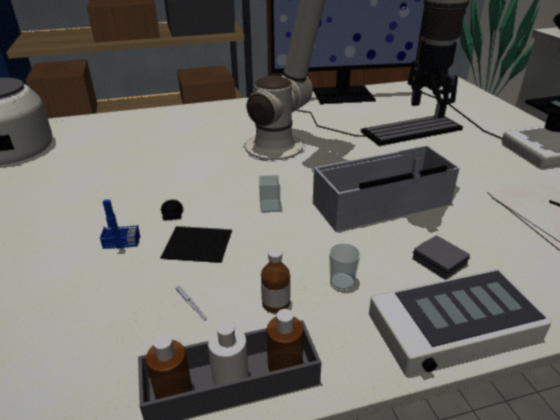

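The carrier hangs in the notch. The hook is at scene (417,176), and the basket is inside the trough at wrist (318,170). The other items are where they started, and the gripper is 150 mm clear. Handing in.

```bash
python3 - <<'E'
from h import *
print(job_done())
E
```

```text
the job is handed in; nothing more can be done
None
```

The steel carrier, not the blue look-alike, is hanging in the rail's notch with its basket inside the trough. I handed the job in at 28 s of the 72 s.

**How it went:**
- I gripped the carrier by its tab, carried it upright, and set its hook on the plain right-hand part of the rail at y≈122. Contact there was about 7 N.
- I slid it left with roughly 1–8 N of downward force and up to about 6 N of drag.
- The drop was felt at y≈240. I lowered it to the notch floor at TCP z = 145.6, which is 7.9 mm below the rail-top contact (the notch is 8 mm deep). I then eased off and let go.

**Last checks:**
- After opening, the force on the gripper was about zero. I then backed it 150 mm straight up.
- The pictures show the hook in the notch and the basket inside the trough. The blue carrier, jar, bottle, beaker and the other items look unmoved.

**What disagreed:**
- First contact came 4–6 mm lower than I had worked out. Measuring the rail and bridge heights again with the wrist camera suggested the mat was thicker than I had assumed. I confirmed the height by feel.
- The scene camera's estimates of the trough were off by several mm, so I used the wrist camera's rail line instead.
- Once released, the carrier leans slightly towards the robot. I took this as its natural hang, because its weight sits to one side of the hook. I didn't measure the angle.

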